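# Weed out the servos with worn gears

### The arm

A 6-joint arm with a two-finger parallel gripper is mounted at the origin on the work surface. World frame = base frame: x ahead of the robot, y to its left, z up, the work surface at z = 0. Lengths are in m, angles in rad, forces in N, time in s.
With the tool pointing down it reaches from about 0.225 to 0.875 m from the base axis. Payload 3.4 kg.
Tool frame: the origin (TCP) lies on the mounting face of the last link; the fingertips stand 173 mm ahead of it and the grasp point (between the pads) lies 155 mm ahead of it; y points along the fingers, x is the direction in which the jaws open and shut, and the axes are right-handed (so a half turn about y gives the same grasp; the last joint's range is limited). The gripper opens to 85 mm and grips with 20 to 120 N. Pads are 22 mm wide; open, the fingers measure 114 mm over their backs; the gripper's body (76 mm by 85 mm) begins 54 mm behind the grasp point. The pads swing forward as they close: fully open they stand 13 mm farther back than shut.
Start: joints at [1.07, 0.276, 1.505, -0, 1.361, -0.121], TCP at [0.213, 0.534, 0.405] pointing down, gripper open.
Joint ranges: [-2.89, 2.89], [-0.75, 2.08], [0.22, 2.7], [-1.18, 4.32], [0.11, 2.71], [-2.7, 2.7]. Speed limits (rad/s): [2.57, 2.57, 3.14, 3.14, 3.14, 3.14].

### API

Orientations are given as a unit quaternion [w, x, y, z].
In Python, from rig import manip, vision, ticket gives the robot as it stands.
- The arm moves only by the tool arm_command, never from a script. Its argument "increments" is one flat list of numbers, 7 for each row, row after row: the turn, a rotation vector about the tool's x, y, z in rad, then the shift along the tool's x, y, z in cm, then the closure, from 0 (fully open) to 1 (shut). In form: [wx, wy, wz, tx, ty, tz, hand, wx, wy, wz, tx, ty, tz, hand, ...]. A call has 1 to 8 rows; each row shifts and turns the commanded pose from where the row before left it, along the tool's axes as they then stand; what a row does not reach is not made up. A row lasts 1/8 s, in which the tool goes at most 62.5 mm and 10.7 degrees, less where a joint would pass 70% of its speed; a pose out of reach is approached as far as the arm can. A call is refused whole if a number of a shift passes 6.25 or a number of a turn 0.188, either way. A call with a gripper value outside its range is refused whole. The fingers move at their own pace and stop on an object; "grip_force" is the grip in N (left out, the last holds). Time passes only in rows, so rows that do not move let the fingers close. It gives the time, the measured TCP pose, the force and the opening at its end, in the units of the state.
- manip.get_state(): the state, without advancing time (a new reading comes with each control period).
- vision.get_image(name): name is "side" or "top"; returns the picture (384x512x3 uint8, red, green, blue); there is no depth.
- vision.camera_params(name): a dict with "vfov" (degrees; the focal length in pixels is half the picture's height over the tangent of half this angle, whatever the lens; pixels are square), "cx", "cy" (the principal point, pixels), "R" (3x3) and "t" (3): a world point X has camera coordinates R X + t. Camera axes: x right, y down, z forward; pixel columns grow to the right and rows downward; lengths in m; the calibration is good to about 2 mm. A picture is of the moment at which its call begins. camera_params takes no time and is no camera call.
- ticket.sign_off(): hands the job in, once; it reports no verdict.
The state is a dict: "clock": time; "qpos": joint angles; "qd": joint speeds; "effort": joint torques, N m; "position": TCP position; "ee_rot": TCP orientation; "contact_force": force on the tool from outside, world axes, zero at the start; "moment": the same for the moment, N m; "width": finger opening in m.
Only numpy, scipy, OpenCV 4.12 (cv2) and the standard library are available. Lean on these libraries where they do the work, as an engineer would, in place of code of your own. Each camera call takes 0.05 s, during which the arm holds its last target.

### The job

These used servos are going back into club cars. Rock each one's white horn sideways from stop to stop, one servo after another, to feel the slack in its gears; lift every servo whose horn flops about out of the rack and put it in the steel reject tray. Leave the sound ones seated in their pockets and the other things on the bench where they stand.

Things in the scene. Friction and masses are not known exactly. Their poses are not given: they have to be found in the camera images.
- rack: Plywood servo rack, fixed, 190 x 200 x 36 mm; origin under its centre. Six pockets, 41 x 21 mm and 30 mm deep, long side along the rack's x: centres at rack x = -60 and +32 mm, y = -60, 0 and +60 mm. Five hold a servo, the sixth a glue bottle; which holds which varies. The rack is on the robot's left or right.
- tray: Reject tray, fixed, open steel tray 130 (x) x 180 (y) x 28 mm high, walls and floor 3 mm; origin under its centre. It lies on the other side from the rack. One scrap spur gear lies in its -y end.
- servo_a: Servo, about 65 g, loose in a rack pocket (0.5 mm free on each side). Case 40 (x) x 20 (y) x 38 mm high; origin under its centre, z up. Ears at both ends (54 mm over them, 18 mm wide, 27.5 to 30 mm above the origin) rest on the rack's top, so 10.5 mm of the case stands above the rack: pinch it there, across y (20 mm). Lift it over 30 mm to clear. Output shaft at x = +10 mm.
- servo_b: Servo, looks and measures just as servo_a. Any of the five may have sound or worn gears.
- servo_c: Servo, looks and measures just as servo_a. Any of the five may have sound or worn gears.
- servo_d: Servo, looks and measures just as servo_a. Any of the five may have sound or worn gears.
- servo_e: Servo, looks and measures just as servo_a. Any of the five may have sound or worn gears.
- tip_a (a point): Outer hole of servo_a's horn, on its top, 32 mm from the shaft axis. Horn: white lever, arm 7.5 mm wide, 42 to 47 mm above the servo's origin; end 37 mm from the shaft, hub 11 mm across, 48 mm high. It points along the servo's +x within 0.3 rad, overhanging the case; the angle it was fitted at says nothing of wear. Site x along the arm, z up.
- tip_b (a point): The same hole on servo_b's horn. All horns turn about the upright shaft only within the slack of the gears: about 0.2 N of drag at the tip, stays where it is left, firm stop at each side. Sound gears: the tip travels about 2 mm between the stops (and up to 3 mm more as the servo rocks in its pocket). Worn gears: about 10 mm.
- tip_c (a point): The same hole on servo_c's horn.
- tip_d (a point): The same hole on servo_d's horn.
- tip_e (a point): The same hole on servo_e's horn.
- glue: Bystander: slim white glue bottle with a black nozzle, 18 mm across and 82 mm high, standing in the pocket without a servo (its foot is 6 mm above the table); origin under its centre. Loose.
- spur: Scrap spur gear, 46 mm across and 6 mm thick, lying in the tray; origin under its centre. It may be nudged but stays in the tray.
- oil: Bystander: clear damper-oil bottle, 33 mm across and 96 mm high, standing near the rack's +x side; origin under its centre. Loose.
- driver: Bystander: hex driver lying near the rack's -x side, 172 mm long, 21 mm thick; origin on the table near its middle, x along the blade.
- wheel: Bystander: model-car wheel lying flat near the tray's +x side, 62 mm across, 26 mm high; origin under its centre.
- motor: Bystander: electric motor standing on end near the tray's -x side, 36 mm across, 68 mm high with its shaft; origin under its centre.
- pack: Bystander: black battery pack, 138 x 46 x 25 mm, lying at the left; origin under its centre.

How it is judged:
On the way, in this order (a step that is already met when the one before it is completed fails the run):
1. the horn of a servo with worn gears has been swung to its left (+y) stop ((y of tip_a in the frame of servo_a above 0.007 m or y of tip_d in the frame of servo_d above 0.0004 m)), for 0.02 s.
2. and the horn of a servo with worn gears to its right (-y) stop ((y of tip_a in the frame of servo_a below -0.0008 m or y of tip_d in the frame of servo_d below -0.0079 m)), for 0.02 s.
At the end, for the whole second after the job is handed in: Every worn servo is at rest in the tray (underside centre inside the walls, under 45 mm up); every sound one sits upright in its pocket (moved under 8 mm, tilt under 0.12 rad); spur gear in the tray; the other bystanders within 30 mm of their start, none tipped over (x of servo_a in the frame of tray between -0.062 and 0.062 m and y of servo_a in the frame of tray between -0.087 and 0.087 m and z of each of servo_a, servo_d in the frame of tray below 0.045 m and linear speed of each of servo_a, servo_d, servo_b, servo_c, servo_e below 0.03 m/s and x of servo_d in the frame of tray between -0.062 and 0.062 m and y of servo_d in the frame of tray between -0.087 and 0.087 m and distance of each of servo_b, servo_c, servo_e from where it was at the start of the episode below 0.008 m and angle between each of servo_b, servo_c, servo_e's own z axis and vertical below 0.12 rad and x of spur in the frame of tray between -0.062 and 0.062 m and y of spur in the frame of tray between -0.087 and 0.087 m and z of spur in the frame of tray below 0.08 m and distance of each of glue, oil, wheel, motor, driver, pack from where it was at the start of the episode below 0.03 m and angle between each of glue, oil, wheel, motor, driver, pack's own z axis and vertical below 0.5 rad); the robot touches nothing.
It fails at once if a bystander is knocked over or pushed more than 30 mm (distance of any of glue, oil, wheel, motor, driver, pack from where it was at the start of the episode above 0.03 m or angle between any of glue, oil, wheel, motor, driver, pack's own z axis and vertical above 0.5 rad).
It also fails if it takes over 72 s, if anything falls off the work surface, if the arm or the gripper's body presses on something with over 40 N, if the wrist force passes 120 N, or if a joint passes its speed limit or range.

## Working session

There is one attempt and no reset: what is moved stays moved. The work goes in short steps, Python scripts to look and compute and a tool call to move; the robot and the scene stay as the last step left them, time stands still between calls to the robot, and variables do not carry over. Pictures are saved under pics/ and viewed, and the job is handed in when it is done.

Besides the shell and the picture viewer there is one more tool, called after "Emit:" as name(argument=value, ...) on one line, values as JSON. arm_command: Moves the arm, as the interface text tells. Its arguments: {"type":"object","properties":{"increments":{"type":"array"},"grip_force":{"type":"number"}},"required":["increments"]}

```bash
mkdir -p pics; ls; python3 - <<'E'
from rig import manip, vision
import cv2, numpy as np
np.set_printoptions(precision=4,suppress=True)
for n in("side","top"):
    im=vision.get_image(n); cv2.imwrite(f"pics/{n}0.png",cv2.cvtColor(im,cv2.COLOR_RGB2BGR))
    print(n,vision.camera_params(n))
print(manip.get_state())
E
```

```text
pics
side {'vfov': 53.65269461610129, 'cx': 254.70094094277724, 'cy': 191.93795116571619, 'R': array([[ 0.7303, -0.6827,  0.0218],
       [-0.355 , -0.4066, -0.8418],
       [ 0.5836,  0.6071, -0.5393]]), 't': array([-0.3067,  0.303 ,  0.4897])}
top {'vfov': 52.59178162934852, 'cx': 250.0766653563476, 'cy': 183.6860333090988, 'R': array([[-0.0248, -0.9997, -0.0071],
       [-0.9897,  0.0256, -0.141 ],
       [ 0.1412,  0.0036, -0.99  ]]), 't': array([0.1044, 0.5314, 1.0686])}
{'clock': 0.1, 'qpos': array([ 1.07  ,  0.2765,  1.506 , -0.    ,  1.3607, -0.121 ]), 'qd': array([ 0.0021, -0.0013, -0.0039, -0.0009, -0.0021, -0.0004]), 'effort': array([  0.0024, -41.7699, -24.6403,  -0.0001,   0.0058,  -0.    ]), 'position': array([0.2131, 0.5339, 0.4039]), 'ee_rot': array([-0.5851,  0.5856,  0.3961, -0.3972]), 'contact_force': array([-0.3708, -0.006 ,  0.1375]), 'moment': array([-0.0503,  0.0172,  0.0034]), 'width': 0.0853278167834944}
```

View pics/top0.png

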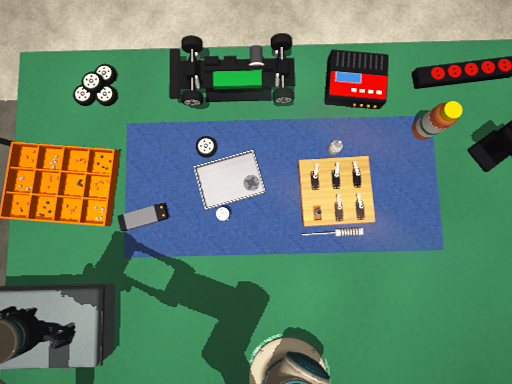

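View pics/side0.png

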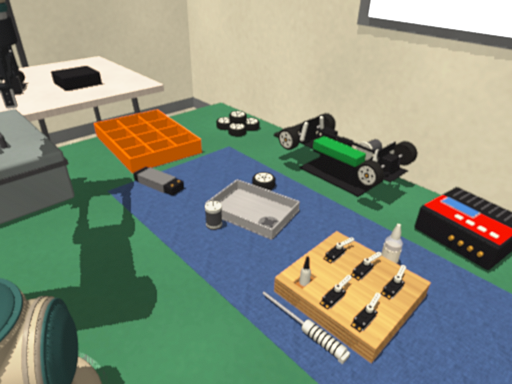

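The top view shows the rack at about (337,191), with the glue in the near-left pocket (318,212) and five servos. The tray is at (229,180), with the spur gear in its right end. I'll zoom in to measure.

```bash
cat > h.py <<'E'
import numpy as np, cv2
from rig import manip, vision
np.set_printoptions(precision=4,suppress=True)
def cam(n):
    p=vision.camera_params(n); f=192/np.tan(np.radians(p['vfov']/2)); return p,f
def ray(n,u,v,z):
    p,f=cam(n); d=p['R'].T@np.array([(u-p['cx'])/f,(v-p['cy'])/f,1]); c=-p['R'].T@p['t']
    return c+d*(z-c[2])/d[2]
def proj(n,X):
    p,f=cam(n); c=p['R']@np.asarray(X,float)+p['t']; return np.array([p['cx']+f*c[0]/c[2],p['cy']+f*c[1]/c[2]])
def shot(n,name):
    im=vision.get_image(n); b=cv2.cvtColor(im,cv2.COLOR_RGB2BGR); cv2.imwrite(f"pics/{name}.png",b); return b
def crop(b,x0,y0,x1,y1,s,name):
    c=cv2.resize(b[y0:y1,x0:x1],None,fx=s,fy=s,interpolation=cv2.INTER_CUBIC); cv2.imwrite(f"pics/{name}.png",c)
E
python3 - <<'E'
from h import *
b=cv2.imread('pics/top0.png'); crop(b,290,130,385,245,5,'t_rack')
s=cv2.imread('pics/side0.png'); crop(s,260,220,440,365,4,'s_rack')
crop(b,180,125,290,230,5,'t_tray')
hsv=cv2.cvtColor(b,cv2.COLOR_BGR2HSV)
m=cv2.inRange(hsv,(8,60,100),(28,255,255)); m[:, :290]=0; m[:,385:]=0; m[:140]=0;m[240:]=0
cs,_=cv2.findContours(m,0,1); c=max(cs,key=cv2.contourArea); r=cv2.minAreaRect(c); print(r)
P=[ray('top',*q,0.036) for q in cv2.boxPoints(r)]; print(np.array(P))
print(np.mean(P,0),[np.linalg.norm(P[i]-P[i-1]) for i in range(4)])
E
```

```text
((336.1361999511719, 190.6790008544922), (66.74476623535156, 72.92021942138672), 86.42366790771484)
[[ 0.6005 -0.0477  0.036 ]
 [ 0.6083 -0.2574  0.036 ]
 [ 0.4174 -0.256   0.036 ]
 [ 0.4098 -0.0513  0.036 ]]
[ 0.509  -0.1531  0.036 ] [np.float64(0.19074270864408724), np.float64(0.20984469511683487), np.float64(0.19096117550869868), np.float64(0.20478449676406463)]
```

View pics/t_rack.png

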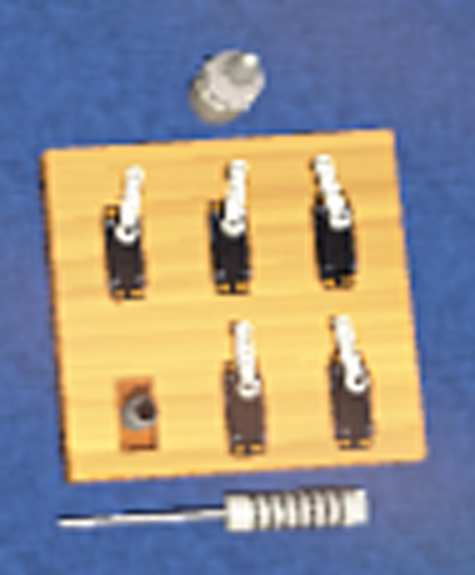

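View pics/s_rack.png

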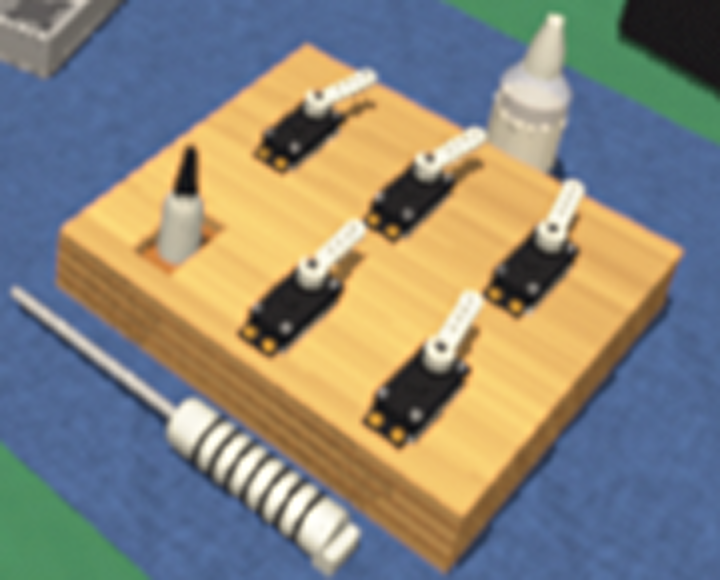

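View pics/t_tray.png

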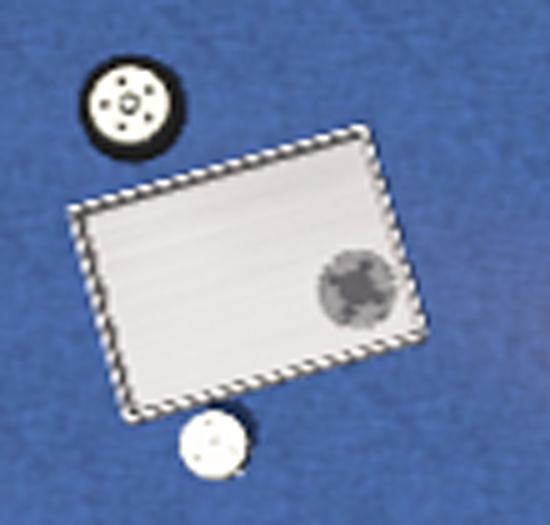

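```bash
python3 - <<'E'
from h import *
for n in('top','side'):
    p,f=cam(n); print(n,-p['R'].T@p['t'],f)
# eye corners top
R=np.array([ray('top',290+u/5,130+v/5,.036) for u,v in [(45,151),(391,131),(426,457),(71,480)]])
print('rack corners',R[:,:2],R.mean(0))
for i in range(4): d=R[i]-R[i-1]; print(np.linalg.norm(d),np.degrees(np.arctan2(d[1],d[0])))
S=np.array([ray('side',260+u/4,220+v/4,.036) for u,v in [(308,43),(683,252),(455,518),(62,232)]])
print('side corners',S[:,:2],S.mean(0))
for i in range(4): d=S[i]-S[i-1]; print(np.linalg.norm(d),np.degrees(np.arctan2(d[1],d[0])))
T=np.array([ray('top',180+u/5,125+v/5,.028) for u,v in [(72,209),(364,129),(426,336),(130,417)]])
print('tray',T[:,:2],T.mean(0))
for i in range(4): d=T[i]-T[i-1]; print(np.linalg.norm(d),np.degrees(np.arctan2(d[1],d[0])))
T=np.array([ray('side',*q,.028) for q in [(239,181),(299,207),(273,237),(211,203)]])
print('tray side',T.mean(0))
print('spur',ray('top',180+357/5,125+288/5,.009))
print('oil', ray('top',290+205/5,130+105/5,0),'side',ray('side',260+525/4,220+165/4,0.0))
st=manip.get_state()
from scipy.spatial.transform import Rotation as Ro
print(Ro.from_quat(st['ee_rot'],scalar_first=True).as_matrix())
E
```

```text
top [0.3777 0.087  1.1336] 388.55263276891833
side [ 0.0458 -0.3834  0.5259] 379.66148265083984
rack corners [[ 0.5988 -0.0514]
 [ 0.6053 -0.2507]
 [ 0.4182 -0.2577]
 [ 0.4104 -0.058 ]] [ 0.5081 -0.1544  0.036 ]
0.18853830367991076 1.9984828167212119
0.19938196888807552 -88.13413202562845
0.18719342142224588 -177.8615142212045
0.19984079888449427 92.25192094002328
side corners [[ 0.6027 -0.0539]
 [ 0.6067 -0.2542]
 [ 0.4154 -0.2589]
 [ 0.4108 -0.0626]] [ 0.5089 -0.1574  0.036 ]
0.19213809860895295 2.5776675319148503
0.20028962265883912 -88.86993151142539
0.19138357695787975 -178.58729365455713
0.19638101465981045 91.33299519330937
tray [[0.5889 0.2509]
 [0.6318 0.0806]
 [0.5096 0.0482]
 [0.4675 0.2183]] [0.5494 0.1495 0.028 ]
0.12570773726328852 15.00251101661117
0.17554702776917608 -75.86321222250722
0.12636369534228378 -165.15284470062932
0.17521558532262926 103.92077143823008
tray side [0.5447 0.1349 0.028 ]
spur [0.5412 0.0871 0.009 ]
oil [ 0.6314 -0.1523  0.    ] side [ 0.6456 -0.163   0.    ]
[[ 0.3707 -0.0008 -0.9288]
 [ 0.9288 -0.0015  0.3707]
 [-0.0017 -1.      0.0002]]
```

```bash
python3 - <<'E'
from h import *
th=np.radians(2.0); c=np.array([.5085,-.156])
A=np.array([[np.cos(th),-np.sin(th)],[np.sin(th),np.cos(th)]])
W=lambda x,y:c+A@[x,y]
hub={'P1':((32,60),(127,232),(317,100)),'P2':((32,0),(233,224),(428,160)),'P3':((32,-60),(340,214),(553,232)),'P5':((-60,0),(249,386),(313,266)),'P6':((-60,-60),(356,381),(440,347))}
tip={'P1':(135,172),'P2':(238,165),'P3':(322,160),'P5':(243,326),'P6':(342,320)}
D=[]
for k,(p,t,s) in hub.items():
    e=W((p[0]+10)/1e3,p[1]/1e3)
    a=ray('top',290+t[0]/5,130+t[1]/5,.0565)[:2]; b=ray('side',260+s[0]/4,220+s[1]/4,.0565)[:2]
    tp=ray('top',290+tip[k][0]/5,130+tip[k][1]/5,.0555)[:2]
    d=A.T@(tp-a); print(k,'centre',W(*np.array(p)/1e3),'hub',e,'top-d',a-e,'side-d',b-e,'horn ang',np.arctan2(d[1],d[0]),'end in rack',A.T@(tp-c))
E
```

```text
P1 centre [ 0.5384 -0.0949] hub [ 0.5484 -0.0946] top-d [-0.0012  0.0018] side-d [-0.0012 -0.0023] horn ang -0.21758603267065801 end in rack [0.0749 0.0543]
P2 centre [ 0.5405 -0.1549] hub [ 0.5505 -0.1545] top-d [-0.0003  0.0021] side-d [ 0.0005 -0.0009] horn ang -0.17986492981449578 end in rack [ 0.0754 -0.004 ]
P3 centre [ 0.5426 -0.2148] hub [ 0.5526 -0.2145] top-d [0.0017 0.0019] side-d [-0.0001 -0.002 ] horn ang 0.21184677055273968 end in rack [ 0.0753 -0.0514]
P5 centre [ 0.4485 -0.1581] hub [ 0.4585 -0.1577] top-d [0.0005 0.0016] side-d [ 0.001  -0.0015] horn ang 0.0005708583265691796 end in rack [-0.0158  0.0016]
P6 centre [ 0.4506 -0.2181] hub [ 0.4606 -0.2177] top-d [-0.0003  0.0022] side-d [ 0.0014 -0.0007] horn ang 0.11812507337986757 end in rack [-0.0158 -0.0537]
```

```bash
cat >> h.py <<'E'
from scipy.spatial.transform import Rotation as Ro
th=np.radians(2.0); c0=np.array([.5085,-.156])
A=np.array([[np.cos(th),-np.sin(th)],[np.sin(th),np.cos(th)]])
W=lambda x,y:c0+A@[x,y]
def todo(rx,ry,z,yaw=np.pi/2+th,world=False):
    s=manip.get_state(); R=Ro.from_quat(s['ee_rot'],scalar_first=True).as_matrix()
    xy=np.array([rx,ry]) if world else W(rx,ry)
    d=np.array([*xy,z])-s['position']
    Rt=np.array([[np.cos(yaw),0,-np.sin(yaw)],[np.sin(yaw),0,np.cos(yaw)],[0,-1,0]])
    print('turn',Ro.from_matrix(R.T@Rt).as_rotvec(),'shift cm cur axes',100*R.T@d,'final axes',100*Rt.T@d)
    print('clock',s['clock'],'q',s['qpos'],'w',s['width'],'F',s['contact_force'])
    return s
E
python3 - <<'E'
from h import *
todo(.072,.054,.26)
E
```

```text
turn [-0.0005 -0.4146 -0.0016] shift cm cur axes [-45.2545  14.4549 -57.4276] final axes [-64.5756  14.3914 -34.3179]
clock 0.1 q [ 1.07    0.2765  1.506  -0.      1.3607 -0.121 ] w 0.0853278167834944 F [-0.3708 -0.006   0.1375]
```

Emit:
arm_command(increments=[0,-0.138,0,-4,0.5,-3.5,0.65,0,-0.138,0,-4.5,0.5,-3,0.65,0,-0.138,0,-4.5,0.5,-2.5,0.65,0,0,0,-4.8,0.5,-2.4,0.65,0,0,0,-4.8,0.5,-2.4,0.65,0,0,0,-4.8,0.5,-2.4,0.65,0,0,0,-4.8,0.5,-2.4,0.65,0,0,0,-4.8,0.5,-2.4,0.65])

```text
clock: 1.1
position: [0.3979, 0.1483, 0.3645]
ee_rot: [-0.491, 0.491, 0.509, -0.508]
contact_force: [0.8, 0.1, -0.4]
width: 0.0302
```

```bash
python3 - <<'E'
from h import *
s=todo(.072,.054,.26);print(s['position'])
E
```

```text
turn [ 0.0002 -0.0007  0.0002] shift cm cur axes [-25.3896  10.4424 -17.2019] final axes [-25.3987  10.4452 -17.1867]
clock 1.1 q [ 0.1925  0.077   1.8651  0.0002  1.1992 -1.4126] w 0.030207124912560973 F [ 0.7608  0.1008 -0.397 ]
[0.3979 0.1483 0.3645]
```

Emit:
arm_command(increments=[0,0,0,-4.2,1.7,-2.9,0.65,0,0,0,-4.2,1.7,-2.9,0.65,0,0,0,-4.2,1.7,-2.9,0.65,0,0,0,-4.2,1.7,-2.9,0.65,0,0,0,-4.2,1.7,-2.8,0.65,0,0,0,-4.2,1.7,-2.8,0.65,0,0,0,0,0,0,0.65])

```text
clock: 1.98
position: [0.5795, -0.0989, 0.2606]
ee_rot: [0.493, -0.492, -0.507, 0.508]
contact_force: [-0.3, -0.1, -0.3]
width: 0.0302
```

```bash
python3 - <<'E'
from h import *
s=todo(.072,.054,.26);print(s['position'])
b=shot('side','s1'); crop(b,240,160,440,310,4,'s1c')
E
```

```text
turn [-0.0014 -0.0041 -0.0001] shift cm cur axes [-0.0594  0.058   0.0995] final axes [-0.059   0.0579  0.0998]
clock 1.975 q [-0.2871  0.408   1.6873 -0.0007  1.0476 -1.8884] w 0.030186203576291964 F [-0.2627 -0.1015 -0.2535]
[ 0.5795 -0.0989  0.2606]
```

View pics/s1c.png

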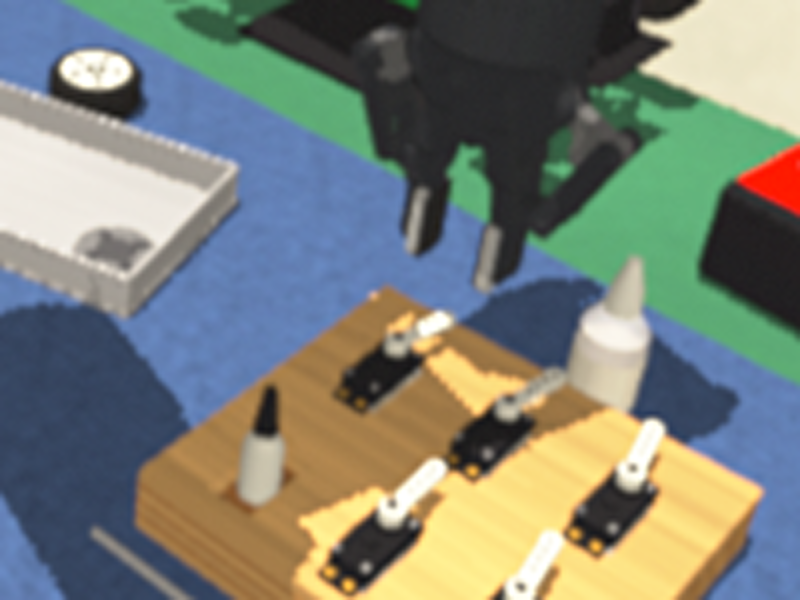

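```bash
python3 - <<'E'
from h import *
for dy in(-.015,.015):
  for z in (.088,.095):
    print(dy,z,(proj('side',[*W(.073,.055+dy),z])-[240,160])*4)
E
```

```text
-0.015 0.088 [477.6317 275.3534]
-0.015 0.095 [480.1922 263.5023]
0.015 0.088 [423.3246 247.1876]
0.015 0.095 [425.5405 235.4773]
```

Emit:
arm_command(increments=[0,0,0,0,2.4,0.1,0.65,0,0,0,0,2.3,0,0.65,0,0,0,0,0,0,0.65])

```text
clock: 2.4
position: [0.5755, -0.0947, 0.2146]
ee_rot: [0.493, -0.49, -0.508, 0.509]
contact_force: [-0.3, -0.8, -0.5]
width: 0.0298
```

```bash
python3 - <<'E'
from h import *
s=todo(.072,.054,.214);print(s['position'])
b=shot('side','s2'); crop(b,300,180,440,285,5,'s2c')
E
```

```text
turn [-0.0044  0.0003  0.0018] shift cm cur axes [-0.4954  0.0533 -0.2907] final axes [-0.4952  0.0555 -0.2906]
clock 2.4 q [-0.2824  0.4532  1.7489  0.0005  0.9442 -1.8887] w 0.029838878950894977 F [-0.2718 -0.7556 -0.4775]
[ 0.5755 -0.0947  0.2146]
```

View pics/s2c.png

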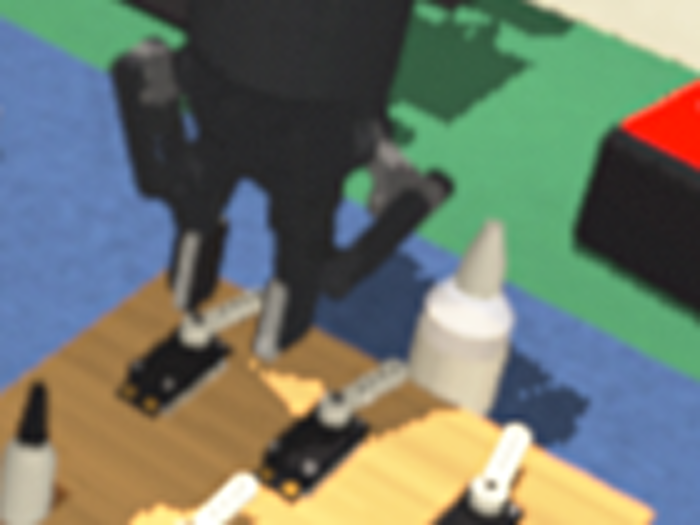

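Emit:
arm_command(increments=[0,0,0,0.2,0,0,0.65,0,0,0,0.2,0,0,0.65])

```text
clock: 2.7
position: [0.5772, -0.0917, 0.2169]
ee_rot: [-0.491, 0.492, 0.509, -0.508]
contact_force: [-0.1, -0.2, 0.3]
width: 0.0301
```

Emit:
arm_command(increments=[0,0,0,0.2,0,0,0.65,0,0,0,0,0,0,0.65])

```text
clock: 2.95
position: [0.5769, -0.0899, 0.216]
ee_rot: [-0.491, 0.491, 0.509, -0.508]
contact_force: [0.3, -0.5, 0.4]
width: 0.0298
```

Emit:
arm_command(increments=[0,0,0,0.2,0,0,0.65,0,0,0,0,0,0,0.65])

```text
clock: 3.2
position: [0.5768, -0.088, 0.2156]
ee_rot: [-0.491, 0.491, 0.509, -0.508]
contact_force: [0.3, -0.7, 1.3]
width: 0.0302
```

Emit:
arm_command(increments=[0,0,0,0.2,0,0,0.65,0,0,0,0,0,0,0.65])

```text
clock: 3.45
position: [0.5768, -0.086, 0.2157]
ee_rot: [-0.491, 0.491, 0.509, -0.508]
contact_force: [-0.1, -0.0, -0.7]
width: 0.0301
```

Emit:
arm_command(increments=[0,0,0,0.2,0,0,0.65,0,0,0,0,0,0,0.65])

```text
clock: 3.7
position: [0.5767, -0.0839, 0.2157]
ee_rot: [-0.491, 0.491, 0.509, -0.508]
contact_force: [-0.4, 0.2, 0.1]
width: 0.0298
```

Emit:
arm_command(increments=[0,0,0,0.2,0,0,0.65,0,0,0,0,0,0,0.65])

```text
clock: 3.95
position: [0.5765, -0.0819, 0.2157]
ee_rot: [-0.491, 0.491, 0.509, -0.508]
contact_force: [-0.2, 0.7, 0.1]
width: 0.0298
```

Emit:
arm_command(increments=[0,0,0,0.2,0,0,0.65,0,0,0,0,0,0,0.65])

```text
clock: 4.2
position: [0.5765, -0.0799, 0.2157]
ee_rot: [-0.491, 0.491, 0.509, -0.508]
contact_force: [0.2, 0.1, -0.1]
width: 0.0294
```

```bash
python3 - <<'E'
from h import *
s=manip.get_state();print(s['contact_force'],s['position'],s['moment'])
b=shot('side','s3'); crop(b,300,180,440,285,5,'s3c')
E
```

```text
[ 0.219   0.0896 -0.1325] [ 0.5765 -0.0799  0.2157] [-0.0294  0.0076 -0.0352]
```

View pics/s3c.png

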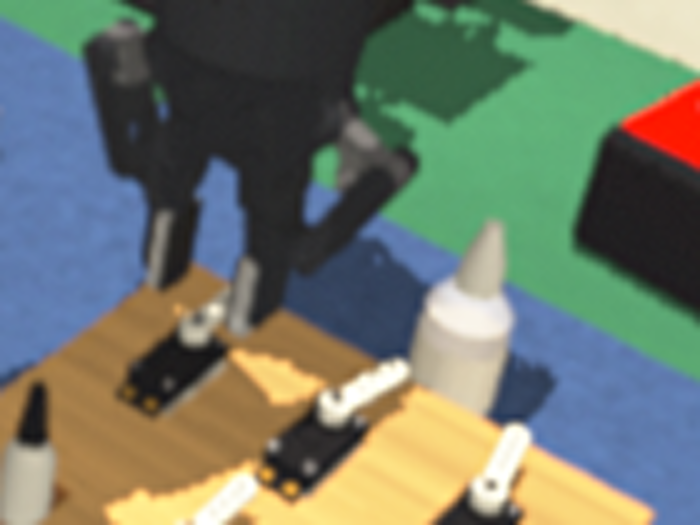

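Emit:
arm_command(increments=[0,0,0,0.15,0,0,0.65,0,0,0,0,0,0,0.65])

```text
clock: 4.5
position: [0.5765, -0.0786, 0.2158]
ee_rot: [0.491, -0.491, -0.509, 0.509]
contact_force: [-0.3, -1.1, 0.8]
width: 0.03
```

Emit:
arm_command(increments=[0,0,0,0.15,0,0,0.65,0,0,0,0,0,0,0.65])

```text
clock: 4.75
position: [0.5765, -0.0778, 0.2159]
ee_rot: [0.491, -0.492, -0.508, 0.509]
contact_force: [-0.3, -4.4, 0.9]
width: 0.03
```

```bash
python3 - <<'E'
from h import *
s=manip.get_state();print(s['contact_force'],s['position'],s['moment'])
b=shot('top','t4'); crop(b,290,130,385,245,5,'t4c')
E
```

```text
[-0.3486 -4.3879  0.9161] [ 0.5765 -0.0778  0.2159] [-0.8476  0.036   0.0408]
```

View pics/t4c.png

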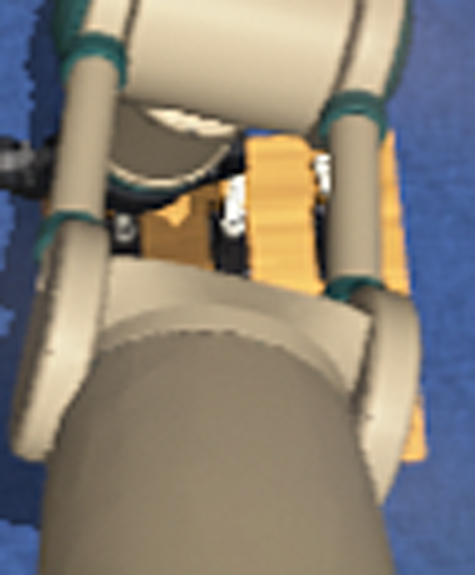

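Emit:
arm_command(increments=[0,0,0,-0.5,0,-0.3,0.65,0,0,0,-0.7,0,-0.4,0.65,0,0,0,-0.6,0,0,0.65,0,0,0,0,0,0,0.65])

```text
clock: 5.3
position: [0.5841, -0.0952, 0.2155]
ee_rot: [-0.492, 0.491, 0.508, -0.508]
contact_force: [0.2, -0.2, -0.2]
width: 0.03
```

Emit:
arm_command(increments=[0,0,0,-0.2,0,0,0.65,0,0,0,0,0,0,0.65])

```text
clock: 5.55
position: [0.584, -0.0968, 0.2157]
ee_rot: [-0.491, 0.491, 0.509, -0.508]
contact_force: [0.2, -0.2, 0.2]
width: 0.0297
```

Emit:
arm_command(increments=[0,0,0,-0.2,0,0,0.65,0,0,0,0,0,0,0.65])

```text
clock: 5.8
position: [0.5842, -0.0989, 0.2157]
ee_rot: [-0.491, 0.491, 0.509, -0.508]
contact_force: [0.1, 0.5, 1.0]
width: 0.0298
```

Emit:
arm_command(increments=[0,0,0,-0.2,0,0,0.65,0,0,0,0,0,0,0.65])

```text
clock: 6.05
position: [0.5843, -0.1009, 0.2157]
ee_rot: [-0.491, 0.491, 0.508, -0.508]
contact_force: [-0.9, -0.1, 0.1]
width: 0.03
```

Emit:
arm_command(increments=[0,0,0,-0.2,0,0,0.65,0,0,0,0,0,0,0.65])

```text
clock: 6.3
position: [0.5843, -0.103, 0.2157]
ee_rot: [-0.491, 0.491, 0.508, -0.508]
contact_force: [0.2, -0.9, 0.7]
width: 0.0298
```

Emit:
arm_command(increments=[0,0,0,-0.2,0,0,0.65,0,0,0,0,0,0,0.65])

```text
clock: 6.55
position: [0.5844, -0.105, 0.2157]
ee_rot: [-0.491, 0.491, 0.508, -0.508]
contact_force: [0.0, 0.2, -1.0]
width: 0.0302
```

Emit:
arm_command(increments=[0,0,0,-0.2,0,0,0.65,0,0,0,0,0,0,0.65])

```text
clock: 6.8
position: [0.5845, -0.1069, 0.2157]
ee_rot: [-0.491, 0.491, 0.508, -0.508]
contact_force: [0.5, 0.2, 0.7]
width: 0.0302
```

Emit:
arm_command(increments=[0,0,0,-0.15,0,0,0.65,0,0,0,0,0,0,0.65])

```text
clock: 7.05
position: [0.5845, -0.1084, 0.2157]
ee_rot: [-0.491, 0.491, 0.508, -0.508]
contact_force: [0.8, -0.5, 0.3]
width: 0.03
```

Emit:
arm_command(increments=[0,0,0,-0.15,0,0,0.65,0,0,0,0,0,0,0.65])

```text
clock: 7.3
position: [0.5845, -0.1099, 0.2157]
ee_rot: [0.491, -0.491, -0.508, 0.508]
contact_force: [0.7, -0.1, 0.0]
width: 0.03
```

```bash
python3 - <<'E'
from h import *
s=manip.get_state();print(s['contact_force'],s['position'],s['moment'])
b=shot('side','s5'); crop(b,300,180,440,285,5,'s5c')
E
```

```text
[ 0.7341 -0.0959  0.0195] [ 0.5845 -0.1099  0.2157] [ 0.0518 -0.0204 -0.0199]
```

View pics/s5c.png

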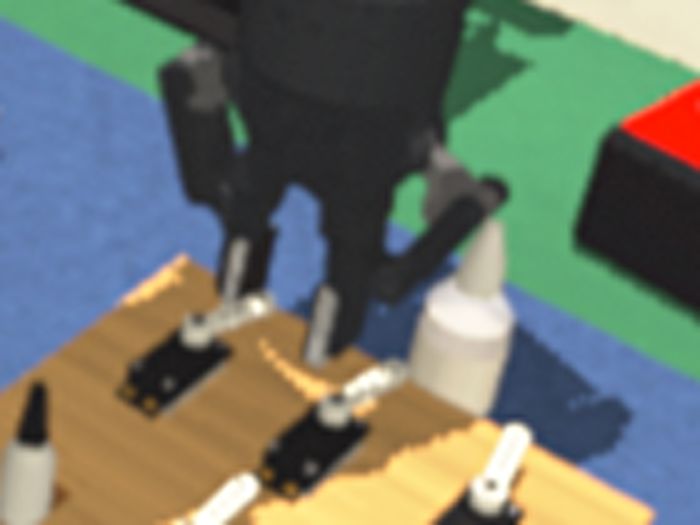

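Emit:
arm_command(increments=[0,0,0,-0.15,0,0,0.65,0,0,0,0,0,0,0.65])

```text
clock: 7.6
position: [0.5845, -0.1111, 0.2157]
ee_rot: [-0.492, 0.491, 0.509, -0.508]
contact_force: [0.7, 0.9, 0.7]
width: 0.0299
```

Emit:
arm_command(increments=[0,0,0,-0.15,0,0,0.65,0,0,0,0,0,0,0.65])

```text
clock: 7.85
position: [0.5845, -0.112, 0.2156]
ee_rot: [-0.492, 0.491, 0.509, -0.508]
contact_force: [0.2, 4.6, 1.1]
width: 0.0299
```

```bash
python3 - <<'E'
from h import *
s=manip.get_state();print(s['contact_force'],s['position'],s['moment'])
E
```

```text
[0.2338 4.6446 1.1237] [ 0.5845 -0.112   0.2156] [ 0.7672  0.0458 -0.0699]
```

Emit:
arm_command(increments=[0,0,0,0.5,-1.2,0,0.65,0,0,0,0,-1.5,0,0.65,0,0,0,-2.4,0,0,0.65,0,0,0,-2.4,0,0.2,0.65,0,0,0,0,0,0,0.65])

```text
clock: 8.48
position: [0.5845, -0.1576, 0.2441]
ee_rot: [-0.491, 0.493, 0.508, -0.508]
contact_force: [0.4, 0.4, 0.1]
width: 0.0297
```

```bash
python3 - <<'E'
from h import *
s=todo(.078,-.004,.215);print(s['position'])
b=shot('side','s6'); crop(b,300,180,440,285,5,'s6c')
E
```

```text
turn [ 0.0023 -0.0025 -0.0019] shift cm cur axes [ 0.0277  2.9066 -0.2042] final axes [ 0.0218  2.9062 -0.2109]
clock 8.475 q [-0.378   0.4463  1.6686 -0.0009  1.0239 -1.9807] w 0.029741930461965323 F [0.4456 0.3621 0.148 ]
[ 0.5845 -0.1576  0.2441]
```

View pics/s6c.png

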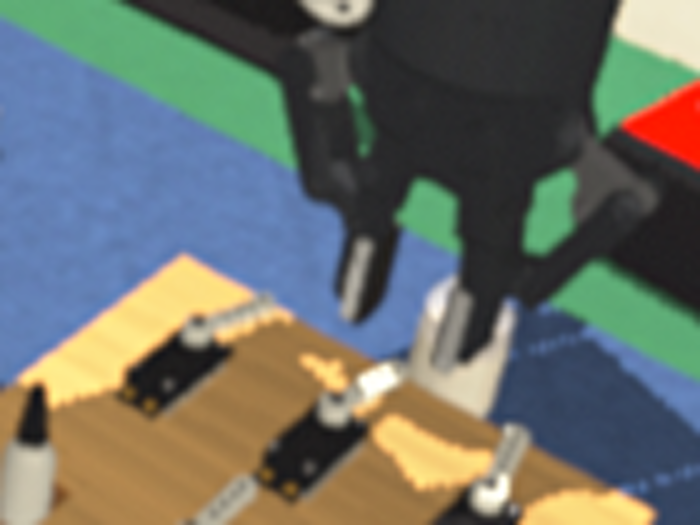

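Emit:
arm_command(increments=[0,0,0,0,1.4,0,0.65,0,0,0,0,1.4,0,0.65,0,0,0,0,0,0,0.65])

```text
clock: 8.9
position: [0.5833, -0.155, 0.2126]
ee_rot: [0.493, -0.49, -0.508, 0.509]
contact_force: [0.9, 0.1, 0.0]
width: 0.0296
```

Emit:
arm_command(increments=[0,0,0,0.2,0,0,0.65,0,0,0,0.2,0,0,0.65,0,0,0,0,0,0,0.65])

```text
clock: 9.28
position: [0.5841, -0.1516, 0.215]
ee_rot: [-0.491, 0.491, 0.509, -0.508]
contact_force: [0.1, 0.6, 0.1]
width: 0.0299
```

Emit:
arm_command(increments=[0,0,0,0.2,0,0,0.65,0,0,0,0,0,0,0.65])

```text
clock: 9.52
position: [0.5839, -0.1497, 0.2149]
ee_rot: [-0.491, 0.491, 0.509, -0.508]
contact_force: [-0.5, 0.7, 0.2]
width: 0.0298
```

Emit:
arm_command(increments=[0,0,0,0.2,0,0,0.65,0,0,0,0,0,0,0.65])

```text
clock: 9.78
position: [0.5838, -0.1477, 0.2147]
ee_rot: [-0.491, 0.491, 0.509, -0.508]
contact_force: [0.2, 0.8, 0.2]
width: 0.0299
```

Emit:
arm_command(increments=[0,0,0,0.2,0,0,0.65,0,0,0,0,0,0,0.65])

```text
clock: 10.02
position: [0.5838, -0.1457, 0.2147]
ee_rot: [-0.491, 0.491, 0.509, -0.508]
contact_force: [0.1, -1.0, -0.2]
width: 0.0299
```

Emit:
arm_command(increments=[0,0,0,0.15,0,0,0.65,0,0,0,0,0,0,0.65])

```text
clock: 10.28
position: [0.5838, -0.1445, 0.2148]
ee_rot: [-0.491, 0.492, 0.509, -0.509]
contact_force: [0.4, -0.6, -0.4]
width: 0.0296
```

Emit:
arm_command(increments=[0,0,0,0.15,0,0,0.65,0,0,0,0,0,0,0.65])

```text
clock: 10.52
position: [0.5838, -0.1436, 0.2149]
ee_rot: [0.491, -0.492, -0.508, 0.509]
contact_force: [-0.4, -5.2, 0.5]
width: 0.0302
```

Emit:
arm_command(increments=[0,0,0,-0.7,0,0,0.65,0,0,0,-0.7,0,0,0.65,0,0,0,-0.7,0,0,0.65,0,0,0,0,0,0,0.65])

```text
clock: 11.02
position: [0.5844, -0.1644, 0.2146]
ee_rot: [-0.492, 0.492, 0.508, -0.508]
contact_force: [-0.1, 0.3, 0.7]
width: 0.0295
```

Emit:
arm_command(increments=[0,0,0,-0.2,0,0,0.65,0,0,0,0,0,0,0.65])

```text
clock: 11.28
position: [0.5844, -0.1658, 0.2147]
ee_rot: [-0.491, 0.491, 0.509, -0.508]
contact_force: [-0.9, -0.3, 0.5]
width: 0.0297
```

Emit:
arm_command(increments=[0,0,0,-0.2,0,0,0.65,0,0,0,0,0,0,0.65])

```text
clock: 11.52
position: [0.5845, -0.1679, 0.2147]
ee_rot: [-0.491, 0.491, 0.509, -0.508]
contact_force: [0.3, -1.0, -0.2]
width: 0.0298
```

Emit:
arm_command(increments=[0,0,0,-0.2,0,0,0.65,0,0,0,0,0,0,0.65])

```text
clock: 11.78
position: [0.5846, -0.1694, 0.2147]
ee_rot: [-0.492, 0.491, 0.509, -0.508]
contact_force: [-0.3, 2.8, 1.4]
width: 0.0297
```

Emit:
arm_command(increments=[0,0,0,-0.15,0,0,0.65,0,0,0,0,0,0,0.65])

```text
clock: 12.02
position: [0.5846, -0.1701, 0.2147]
ee_rot: [-0.493, 0.491, 0.509, -0.507]
contact_force: [0.9, 6.1, 2.1]
width: 0.0297
```

Emit:
arm_command(increments=[0,0,0,0.5,-1.2,0,0.65,0,0,0,0,-1.5,0,0.65,0,0,0,-2,0,0,0.65,0,0,0,-2,0,-0.2,0.65,0,0,0,0,0,0,0.65])

```text
clock: 12.65
position: [0.588, -0.2088, 0.2413]
ee_rot: [0.492, -0.492, -0.508, 0.508]
contact_force: [-0.4, 0.5, -0.6]
width: 0.0294
```

```bash
python3 - <<'E'
from h import *
s=todo(.079,-.053,.215);print(s['position'])
b=shot('side','s7'); crop(b,300,180,440,285,5,'s7c')
E
```

```text
turn [ 0.0003 -0.0035 -0.0007] shift cm cur axes [ 0.2589  2.6341 -0.1377] final axes [ 0.2566  2.6342 -0.1394]
clock 12.65 q [-0.4526  0.4734  1.6269 -0.0005  1.0407 -2.0545] w 0.029387349455989573 F [-0.3536  0.4662 -0.6475]
[ 0.588  -0.2088  0.2413]
```

View pics/s7c.png

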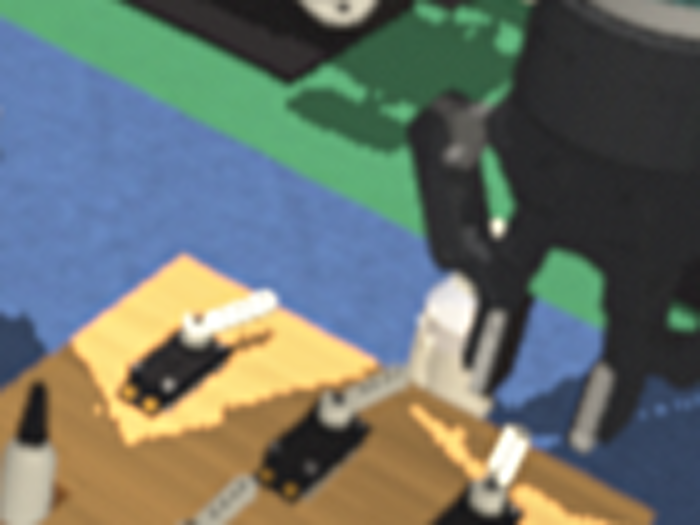

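Emit:
arm_command(increments=[0,0,0,0.2,1.3,0,0.65,0,0,0,0,1.3,0,0.65,0,0,0,0,0,0,0.65])

```text
clock: 13.08
position: [0.587, -0.2034, 0.2136]
ee_rot: [0.493, -0.49, -0.508, 0.509]
contact_force: [0.7, -0.4, 0.2]
width: 0.0299
```

Emit:
arm_command(increments=[0,0,0,0.2,0,0,0.65,0,0,0,0.2,0,0,0.65,0,0,0,0,0,0,0.65])

```text
clock: 13.45
position: [0.5878, -0.2, 0.2161]
ee_rot: [-0.491, 0.492, 0.509, -0.508]
contact_force: [0.3, -0.1, 0.2]
width: 0.0303
```

Emit:
arm_command(increments=[0,0,0,0.2,0,0,0.65,0,0,0,0,0,0,0.65])

```text
clock: 13.7
position: [0.5876, -0.1981, 0.2159]
ee_rot: [-0.491, 0.491, 0.509, -0.508]
contact_force: [-0.3, -0.7, -0.4]
width: 0.0299
```

Emit:
arm_command(increments=[0,0,0,0.2,0,0,0.65,0,0,0,0,0,0,0.65])

```text
clock: 13.95
position: [0.5875, -0.1962, 0.2157]
ee_rot: [-0.491, 0.491, 0.509, -0.508]
contact_force: [0.9, -0.1, 0.7]
width: 0.0301
```

Emit:
arm_command(increments=[0,0,0,0.2,0,0,0.65,0,0,0,0,0,0,0.65])

```text
clock: 14.2
position: [0.5875, -0.1942, 0.2157]
ee_rot: [-0.491, 0.491, 0.509, -0.508]
contact_force: [-0.0, -0.0, 0.0]
width: 0.0301
```

Emit:
arm_command(increments=[0,0,0,0.15,0,0,0.65,0,0,0,0,0,0,0.65])

```text
clock: 14.45
position: [0.5874, -0.1932, 0.2158]
ee_rot: [0.491, -0.492, -0.508, 0.509]
contact_force: [-0.8, -2.9, -0.3]
width: 0.0297
```

Emit:
arm_command(increments=[0,0,0,0.15,0,0,0.65,0,0,0,0,0,0,0.65])

```text
clock: 14.7
position: [0.5874, -0.1924, 0.2159]
ee_rot: [0.49, -0.492, -0.508, 0.509]
contact_force: [0.1, -6.1, -1.5]
width: 0.0301
```

Emit:
arm_command(increments=[0,0,0,0.15,0,0,0.65,0,0,0,0,0,0,0.65])

```text
clock: 14.95
position: [0.5873, -0.1917, 0.2159]
ee_rot: [0.49, -0.492, -0.508, 0.51]
contact_force: [-1.1, -9.1, -0.9]
width: 0.0297
```

Emit:
arm_command(increments=[0,0,0,-0.8,0,0,0.65,0,0,0,-0.8,0,0,0.65,0,0,0,-0.6,0,0,0.65,0,0,0,0,0,0,0.65])

```text
clock: 15.45
position: [0.5881, -0.2121, 0.2156]
ee_rot: [-0.492, 0.491, 0.508, -0.508]
contact_force: [0.1, -1.1, 0.4]
width: 0.0299
```

Emit:
arm_command(increments=[0,0,0,-0.2,0,0,0.65,0,0,0,0,0,0,0.65])

```text
clock: 15.7
position: [0.5881, -0.2136, 0.2157]
ee_rot: [-0.491, 0.491, 0.509, -0.508]
contact_force: [0.7, -0.8, -0.2]
width: 0.0298
```

Emit:
arm_command(increments=[0,0,0,-0.2,0,0,0.65,0,0,0,0,0,0,0.65])

```text
clock: 15.95
position: [0.5882, -0.2158, 0.2157]
ee_rot: [-0.491, 0.491, 0.509, -0.508]
contact_force: [0.2, -0.5, -0.8]
width: 0.0298
```

Emit:
arm_command(increments=[0,0,0,-0.2,0,0,0.65,0,0,0,0,0,0,0.65])

```text
clock: 16.2
position: [0.5883, -0.2178, 0.2157]
ee_rot: [-0.491, 0.491, 0.509, -0.508]
contact_force: [-0.8, 0.2, 0.2]
width: 0.0297
```

Emit:
arm_command(increments=[0,0,0,-0.15,0,0,0.65,0,0,0,0,0,0,0.65])

```text
clock: 16.45
position: [0.5883, -0.2188, 0.2157]
ee_rot: [-0.492, 0.491, 0.509, -0.508]
contact_force: [0.8, 1.9, 1.0]
width: 0.0298
```

Emit:
arm_command(increments=[0,0,0,-0.15,0,0,0.65,0,0,0,0,0,0,0.65])

```text
clock: 16.7
position: [0.5884, -0.2195, 0.2157]
ee_rot: [-0.492, 0.491, 0.509, -0.507]
contact_force: [0.9, 5.0, 2.6]
width: 0.0298
```

Emit:
arm_command(increments=[0,0,0,-0.15,0,0,0.65,0,0,0,0,0,0,0.65])

```text
clock: 16.95
position: [0.5884, -0.2201, 0.2156]
ee_rot: [-0.493, 0.49, 0.509, -0.507]
contact_force: [1.4, 9.0, 2.1]
width: 0.0301
```

Emit:
arm_command(increments=[0,0,0,0.6,-1.2,0,0.65,0,0,0,0,-1.8,0,0.65,0,0,0,0,0,4.6,0.65,0,0,0,0,0,4.6,0.65,0,0,0,0,0,0,0.65])

```text
clock: 17.58
position: [0.493, -0.2192, 0.2461]
ee_rot: [0.492, -0.491, -0.507, 0.509]
contact_force: [0.7, 0.0, 0.6]
width: 0.0298
```

```bash
python3 - <<'E'
from h import *
s=todo(-.014,-.055,.215);print(s['position'])
b=shot('side','s8'); crop(b,300,200,440,305,5,'s8c')
E
```

```text
turn [-0.0031 -0.0017 -0.    ] shift cm cur axes [ 0.7678  3.1045 -0.3738] final axes [ 0.7671  3.1057 -0.3654]
clock 17.575 q [-0.5468  0.3621  1.8116 -0.0021  0.9705 -2.1496] w 0.029770426943930665 F [0.6978 0.0453 0.5823]
[ 0.493  -0.2192  0.2461]
```

View pics/s8c.png

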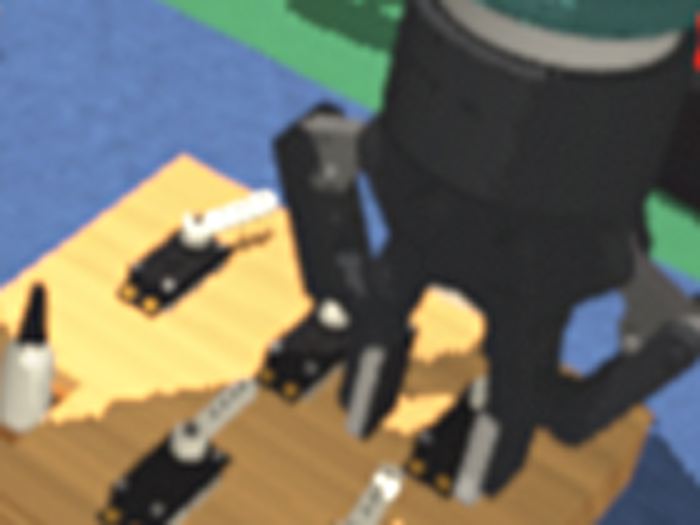

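Emit:
arm_command(increments=[0,0,0,0.7,0,-0.1,0.65,0,0,0,0,1.5,0,0.65,0,0,0,0,1.5,0,0.65,0,0,0,0,0,0,0.65])

```text
clock: 18.12
position: [0.4966, -0.2119, 0.2135]
ee_rot: [0.493, -0.49, -0.508, 0.509]
contact_force: [0.4, 0.8, 0.6]
width: 0.03
```

Emit:
arm_command(increments=[0,0,0,0.2,0,0,0.65,0,0,0,0.2,0,0,0.65,0,0,0,0,0,0,0.65])

```text
clock: 18.5
position: [0.497, -0.2082, 0.216]
ee_rot: [-0.491, 0.492, 0.509, -0.508]
contact_force: [0.2, 0.1, -0.4]
width: 0.0299
```

Emit:
arm_command(increments=[0,0,0,0.2,0,0,0.65,0,0,0,0,0,0,0.65])

```text
clock: 18.75
position: [0.4968, -0.2062, 0.2158]
ee_rot: [-0.491, 0.491, 0.509, -0.508]
contact_force: [-0.9, 0.3, -0.8]
width: 0.0295
```

Emit:
arm_command(increments=[0,0,0,0.2,0,0,0.65,0,0,0,0,0,0,0.65])

```text
clock: 19.0
position: [0.4967, -0.2042, 0.2157]
ee_rot: [-0.491, 0.491, 0.509, -0.508]
contact_force: [-0.4, 0.2, 0.4]
width: 0.0299
```

Emit:
arm_command(increments=[0,0,0,0.2,0,0,0.65,0,0,0,0,0,0,0.65])

```text
clock: 19.25
position: [0.4966, -0.2022, 0.2156]
ee_rot: [-0.491, 0.491, 0.509, -0.508]
contact_force: [0.1, 0.5, -0.0]
width: 0.0301
```

Emit:
arm_command(increments=[0,0,0,0.2,0,0,0.65,0,0,0,0,0,0,0.65])

```text
clock: 19.5
position: [0.4966, -0.2003, 0.2157]
ee_rot: [-0.491, 0.491, 0.509, -0.508]
contact_force: [-0.3, 0.7, 0.1]
width: 0.03
```

Emit:
arm_command(increments=[0,0,0,0.2,0,0,0.65,0,0,0,0,0,0,0.65])

```text
clock: 19.75
position: [0.4965, -0.1983, 0.2157]
ee_rot: [-0.491, 0.491, 0.509, -0.508]
contact_force: [-0.4, -0.4, 0.7]
width: 0.03
```

Emit:
arm_command(increments=[0,0,0,0.15,0,0,0.65,0,0,0,0,0,0,0.65])

```text
clock: 20.0
position: [0.4964, -0.1968, 0.2157]
ee_rot: [-0.491, 0.491, 0.508, -0.508]
contact_force: [0.7, -0.2, -0.3]
width: 0.03
```

Emit:
arm_command(increments=[0,0,0,0.15,0,0,0.65,0,0,0,0,0,0,0.65])

```text
clock: 20.25
position: [0.4964, -0.1957, 0.2157]
ee_rot: [0.491, -0.492, -0.508, 0.509]
contact_force: [-0.4, -1.9, 0.3]
width: 0.0297
```

Emit:
arm_command(increments=[0,0,0,0.15,0,0,0.65,0,0,0,0,0,0,0.65])

```text
clock: 20.5
position: [0.4964, -0.1948, 0.2158]
ee_rot: [0.49, -0.492, -0.508, 0.509]
contact_force: [-2.0, -5.7, 0.1]
width: 0.0301
```

Emit:
arm_command(increments=[0,0,0,0.15,0,0,0.65,0,0,0,0,0,0,0.65])

```text
clock: 20.75
position: [0.4964, -0.1941, 0.2159]
ee_rot: [0.49, -0.492, -0.508, 0.51]
contact_force: [-2.2, -8.6, -0.6]
width: 0.03
```

Emit:
arm_command(increments=[0,0,0,-0.8,0,0,0.65,0,0,0,-0.8,0,0,0.65,0,0,0,-0.6,0,0,0.65,0,0,0,0,0,0,0.65])

```text
clock: 21.25
position: [0.4972, -0.2147, 0.2156]
ee_rot: [-0.492, 0.492, 0.508, -0.508]
contact_force: [0.1, 0.5, 0.2]
width: 0.0304
```

Emit:
arm_command(increments=[0,0,0,-0.2,0,0,0.65,0,0,0,0,0,0,0.65])

```text
clock: 21.5
position: [0.4971, -0.2163, 0.2157]
ee_rot: [-0.491, 0.491, 0.509, -0.508]
contact_force: [0.1, -0.2, -0.3]
width: 0.0303
```

Emit:
arm_command(increments=[0,0,0,-0.2,0,0,0.65,0,0,0,0,0,0,0.65])

```text
clock: 21.75
position: [0.4972, -0.2184, 0.2157]
ee_rot: [-0.491, 0.491, 0.509, -0.508]
contact_force: [-0.8, -0.5, 0.8]
width: 0.03
```

Emit:
arm_command(increments=[0,0,0,-0.2,0,0,0.65,0,0,0,0,0,0,0.65])

```text
clock: 22.0
position: [0.4973, -0.2205, 0.2157]
ee_rot: [-0.491, 0.491, 0.508, -0.508]
contact_force: [0.0, 0.6, 0.5]
width: 0.0301
```

Emit:
arm_command(increments=[0,0,0,-0.15,0,0,0.65,0,0,0,0,0,0,0.65])

```text
clock: 22.25
position: [0.4973, -0.222, 0.2157]
ee_rot: [-0.491, 0.491, 0.508, -0.508]
contact_force: [0.7, -0.3, -0.5]
width: 0.0294
```

Emit:
arm_command(increments=[0,0,0,-0.2,0,0,0.65,0,0,0,0,0,0,0.65])

```text
clock: 22.5
position: [0.4974, -0.224, 0.2157]
ee_rot: [0.491, -0.491, -0.508, 0.508]
contact_force: [-0.3, 0.2, 0.6]
width: 0.0299
```

Emit:
arm_command(increments=[0,0,0,-0.2,0,0,0.65,0,0,0,0,0,0,0.65])

```text
clock: 22.75
position: [0.4975, -0.2261, 0.2157]
ee_rot: [-0.491, 0.491, 0.508, -0.508]
contact_force: [0.3, -0.1, -0.2]
width: 0.0297
```

Emit:
arm_command(increments=[0,0,0,-0.2,0,0,0.65,0,0,0,0,0,0,0.65])

```text
clock: 23.0
position: [0.4976, -0.228, 0.2157]
ee_rot: [-0.491, 0.491, 0.508, -0.508]
contact_force: [0.3, -0.1, -0.2]
width: 0.0297
```

Emit:
arm_command(increments=[0,0,0,-0.15,0,0,0.65,0,0,0,0,0,0,0.65])

```text
clock: 23.25
position: [0.4975, -0.2291, 0.2157]
ee_rot: [-0.492, 0.491, 0.509, -0.508]
contact_force: [0.2, 2.0, 1.2]
width: 0.0295
```

Emit:
arm_command(increments=[0,0,0,0.3,-1.2,0,0.65,0,0,0,0,-1.8,0,0.65,0,0,0,3.3,0,0,0.65,0,0,0,3.3,0,0,0.65,0,0,0,0,0,0,0.65])

```text
clock: 23.88
position: [0.4948, -0.1587, 0.2464]
ee_rot: [0.491, -0.491, -0.509, 0.509]
contact_force: [-0.5, -0.3, -0.1]
width: 0.0301
```

```bash
python3 - <<'E'
from h import *
s=todo(-.014,-.001,.215);print(s['position'])
b=shot('side','s9'); crop(b,280,200,420,305,5,'s9c')
E
```

```text
turn [ 0.      0.0021 -0.0001] shift cm cur axes [0.1237 3.1442 0.0231] final axes [0.1235 3.1442 0.0232]
clock 23.875 q [-0.4443  0.3356  1.8553 -0.      0.9507 -2.0521] w 0.03012517956230072 F [-0.542  -0.2504 -0.069 ]
[ 0.4948 -0.1587  0.2464]
```

View pics/s9c.png

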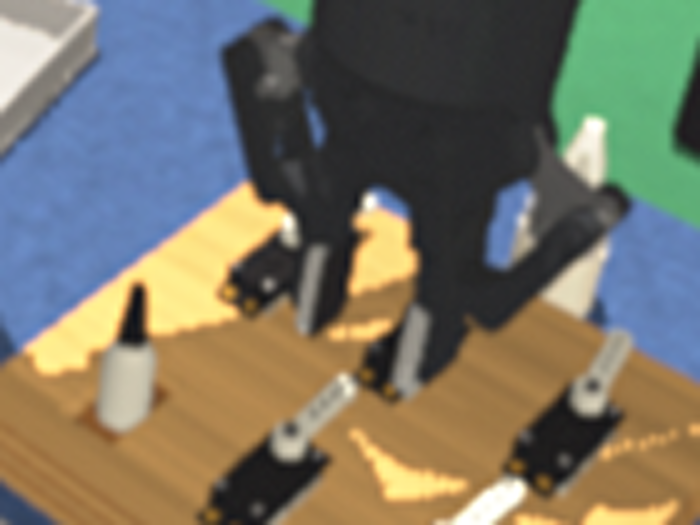

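Emit:
arm_command(increments=[0,0,0,0.1,1.5,0,0.65,0,0,0,0,1.5,0,0.65,0,0,0,0,0,0,0.65])

```text
clock: 24.3
position: [0.4944, -0.1596, 0.2136]
ee_rot: [0.493, -0.49, -0.508, 0.509]
contact_force: [-0.3, 0.5, -0.5]
width: 0.0301
```

Emit:
arm_command(increments=[0,0,0,0.2,0,0,0.65,0,0,0,0.3,0,0,0.65,0,0,0,0,0,0,0.65])

```text
clock: 24.68
position: [0.4951, -0.1542, 0.216]
ee_rot: [-0.491, 0.491, 0.509, -0.508]
contact_force: [-0.1, -0.4, 0.4]
width: 0.0299
```

Emit:
arm_command(increments=[0,0,0,0.2,0,0,0.65,0,0,0,0,0,0,0.65])

```text
clock: 24.92
position: [0.4949, -0.1522, 0.2158]
ee_rot: [-0.491, 0.491, 0.509, -0.508]
contact_force: [0.2, 0.3, 0.1]
width: 0.0299
```

Emit:
arm_command(increments=[0,0,0,0.2,0,0,0.65,0,0,0,0,0,0,0.65])

```text
clock: 25.18
position: [0.4949, -0.1503, 0.2157]
ee_rot: [-0.491, 0.491, 0.509, -0.508]
contact_force: [-0.1, 0.5, -0.2]
width: 0.0299
```

Emit:
arm_command(increments=[0,0,0,0.2,0,0,0.65,0,0,0,0,0,0,0.65])

```text
clock: 25.42
position: [0.4948, -0.1483, 0.2156]
ee_rot: [-0.491, 0.491, 0.509, -0.508]
contact_force: [0.6, -0.7, 0.9]
width: 0.0299
```

Emit:
arm_command(increments=[0,0,0,0.2,0,0,0.65,0,0,0,0,0,0,0.65])

```text
clock: 25.68
position: [0.4947, -0.1463, 0.2157]
ee_rot: [-0.491, 0.491, 0.509, -0.508]
contact_force: [-0.0, -1.0, -0.6]
width: 0.03
```

Emit:
arm_command(increments=[0,0,0,0.15,0,0,0.65,0,0,0,0,0,0,0.65])

```text
clock: 25.92
position: [0.4947, -0.1448, 0.2157]
ee_rot: [-0.491, 0.491, 0.509, -0.508]
contact_force: [0.9, 0.0, 0.7]
width: 0.0297
```

Emit:
arm_command(increments=[0,0,0,0.15,0,0,0.65,0,0,0,0,0,0,0.65])

```text
clock: 26.18
position: [0.4947, -0.1433, 0.2157]
ee_rot: [-0.491, 0.491, 0.509, -0.508]
contact_force: [-0.4, -0.2, 0.1]
width: 0.03
```

Emit:
arm_command(increments=[0,0,0,0.15,0,0,0.65,0,0,0,0,0,0,0.65])

```text
clock: 26.42
position: [0.4947, -0.1418, 0.2157]
ee_rot: [-0.491, 0.491, 0.509, -0.508]
contact_force: [-0.3, 0.1, 0.2]
width: 0.03
```

Emit:
arm_command(increments=[0,0,0,0.15,0,0,0.65,0,0,0,0,0,0,0.65])

```text
clock: 26.68
position: [0.4947, -0.1408, 0.2159]
ee_rot: [0.491, -0.492, -0.508, 0.509]
contact_force: [0.3, -3.6, 1.1]
width: 0.0302
```

Emit:
arm_command(increments=[0,0,0,0.15,0,0,0.65,0,0,0,0,0,0,0.65])

```text
clock: 26.92
position: [0.4947, -0.14, 0.2159]
ee_rot: [0.49, -0.492, -0.508, 0.509]
contact_force: [-1.1, -6.7, 0.1]
width: 0.0296
```

Left stop at about -0.1413. A sound servo would stop on the right near -0.166, a worn one near -0.1735.

Emit:
arm_command(increments=[0,0,0,-0.8,0,0,0.65,0,0,0,-0.8,0,0,0.65,0,0,0,-0.6,0,0,0.65,0,0,0,0,0,0,0.65])

```text
clock: 27.42
position: [0.4953, -0.1613, 0.2156]
ee_rot: [-0.492, 0.492, 0.508, -0.508]
contact_force: [0.6, 0.0, 0.3]
width: 0.0301
```

Emit:
arm_command(increments=[0,0,0,-0.2,0,0,0.65,0,0,0,0,0,0,0.65])

```text
clock: 27.68
position: [0.4953, -0.1629, 0.2157]
ee_rot: [-0.491, 0.491, 0.509, -0.508]
contact_force: [-0.4, -0.2, -0.3]
width: 0.0298
```

Emit:
arm_command(increments=[0,0,0,-0.2,0,0,0.65,0,0,0,0,0,0,0.65])

```text
clock: 27.92
position: [0.4954, -0.1649, 0.2157]
ee_rot: [-0.491, 0.491, 0.509, -0.508]
contact_force: [0.4, 0.1, 0.3]
width: 0.0301
```

Emit:
arm_command(increments=[0,0,0,-0.15,0,0,0.65,0,0,0,0,0,0,0.65])

```text
clock: 28.18
position: [0.4955, -0.1665, 0.2157]
ee_rot: [-0.491, 0.491, 0.509, -0.508]
contact_force: [0.4, 0.5, -0.4]
width: 0.03
```

Emit:
arm_command(increments=[0,0,0,-0.15,0,0,0.65,0,0,0,0,0,0,0.65])

```text
clock: 28.42
position: [0.4955, -0.1677, 0.2157]
ee_rot: [-0.492, 0.491, 0.509, -0.508]
contact_force: [0.5, 1.7, 0.2]
width: 0.03
```

Emit:
arm_command(increments=[0,0,0,-0.15,0,0,0.65,0,0,0,0,0,0,0.65])

```text
clock: 28.68
position: [0.4955, -0.1684, 0.2157]
ee_rot: [-0.492, 0.491, 0.509, -0.507]
contact_force: [0.2, 5.3, 1.6]
width: 0.0298
```

Emit:
arm_command(increments=[0,0,0,-0.15,0,0,0.65,0,0,0,0,0,0,0.65])

```text
clock: 28.92
position: [0.4955, -0.1691, 0.2157]
ee_rot: [-0.493, 0.491, 0.509, -0.507]
contact_force: [1.6, 10.1, 2.6]
width: 0.0299
```

Emit:
arm_command(increments=[0,0,0,0.5,-1.2,0,0.53,0,0,0,0,-2,0,0.53,0,0,0,-2.5,0,2.4,0.53,0,0,0,-2.5,0,2.4,0.53,0,0,0,0,0,0,0.53,0,0,0,0,0,0,0.53])

```text
clock: 29.68
position: [0.4494, -0.2177, 0.2482]
ee_rot: [-0.491, 0.492, 0.508, -0.508]
contact_force: [-0.2, -0.1, -0.4]
width: 0.0402
```

```bash
python3 - <<'E'
from h import *
s=todo(-.062,-.060,.2125);print(s['position'])
b=shot('side','s10'); crop(b,280,220,440,340,5,'s10c')
E
```

```text
turn [ 0.0011 -0.0011 -0.0008] shift cm cur axes [-0.0365  3.5692  0.083 ] final axes [-0.0393  3.5692  0.0792]
clock 29.675 q [-0.5905  0.3072  1.8964 -0.      0.9367 -2.1951] w 0.04016767756866071 F [-0.2152 -0.0712 -0.3832]
[ 0.4494 -0.2177  0.2482]
```

View pics/s10c.png

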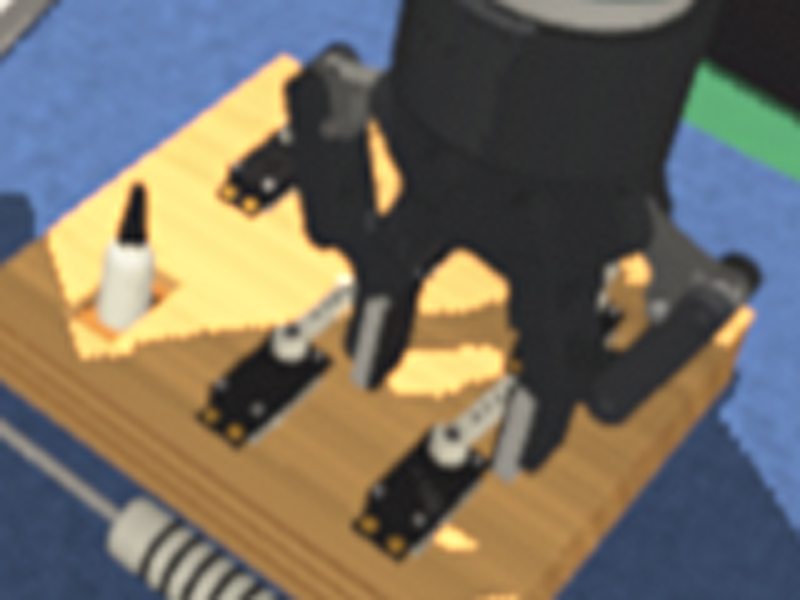

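Emit:
arm_command(increments=[0,0,0,0,1.2,0.1,0.53,0,0,0,0,1.2,0,0.53,0,0,0,0,1.1,0,0.53,0,0,0,0,0,0,0.53,0,0,0,0,0,0,0.53])

```text
clock: 30.35
position: [0.4483, -0.2176, 0.2126]
ee_rot: [-0.491, 0.491, 0.509, -0.508]
contact_force: [0.5, -0.3, 0.5]
width: 0.0398
```

```bash
python3 - <<'E'
from h import *
s=todo(-.062,-.060,.2125);print(s['position'])
b=shot('side','s11'); crop(b,280,220,440,340,5,'s11c')
E
```

```text
turn [-0.     -0.0006  0.0002] shift cm cur axes [-0.0548  0.0052 -0.031 ] final axes [-0.0548  0.0052 -0.0309]
clock 30.35 q [-0.5916  0.3532  1.9409  0.0001  0.8476 -2.1968] w 0.0398395257512859 F [ 0.5119 -0.2524  0.4854]
[ 0.4483 -0.2176  0.2126]
```

View pics/s11c.png

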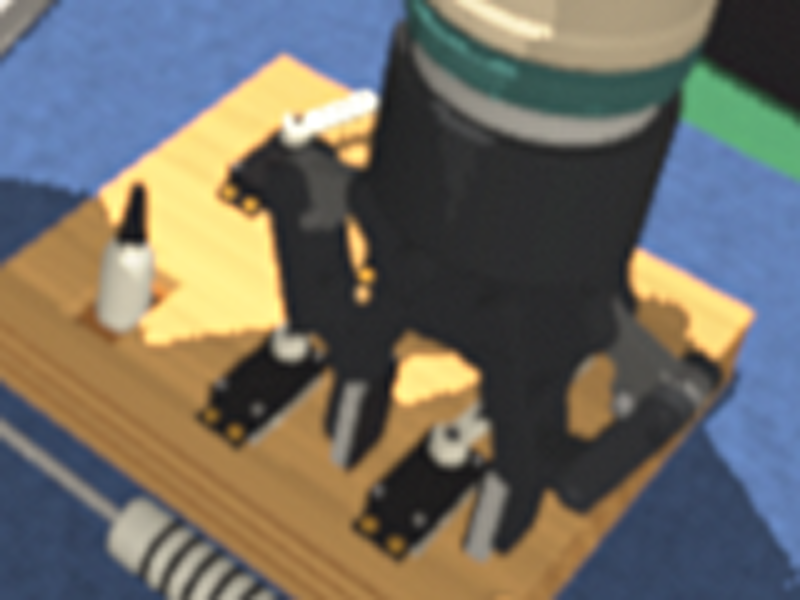

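Emit:
arm_command(increments=[0,0,0,0,0,0,0.7,0,0,0,0,0,0,0.9,0,0,0,0,0,0,0.9,0,0,0,0,0,0,0.9], grip_force=40)

```text
clock: 30.9
position: [0.4482, -0.2173, 0.2132]
ee_rot: [-0.491, 0.492, 0.509, -0.508]
contact_force: [-0.9, 2.0, 4.8]
width: 0.0186
```

```bash
python3 - <<'E'
from h import *
s=todo(-.062,-.060,.2125);print(s['position'])
b=shot('side','s12'); crop(b,280,220,440,340,5,'s12c')
E
```

```text
turn [ 0.0007 -0.001   0.0004] shift cm cur axes [-0.0873  0.0731 -0.0386] final axes [-0.0873  0.0731 -0.0386]
clock 30.9 q [-0.5914  0.3518  1.9408  0.001   0.8486 -2.1968] w 0.018581594176554903 F [-0.8652  2.0082  4.8187]
[ 0.4482 -0.2173  0.2132]
```

View pics/s12c.png

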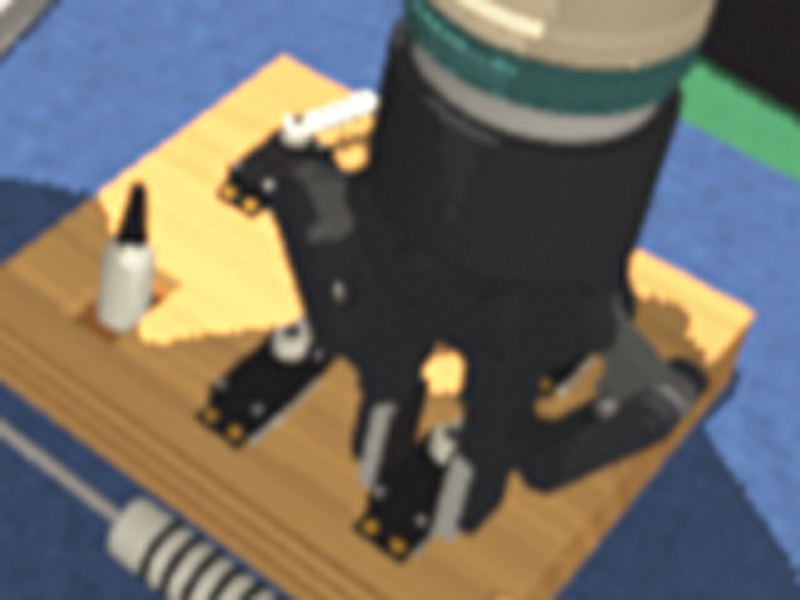

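Emit:
arm_command(increments=[0,0,0,0,-0.6,0,0.9,0,0,0,0,-1,0,0.9,0,0,0,0,-1.5,0,0.9,0,0,0,0,-2,0,0.9,0,0,0,0,-2,0,0.9,0,0,0,0,-1.5,0,0.9,0,0,0,0,0,0,0.9])

```text
clock: 31.82
position: [0.4484, -0.2179, 0.3]
ee_rot: [-0.49, 0.492, 0.509, -0.508]
contact_force: [0.6, 0.2, -1.7]
width: 0.0183
```

```bash
python3 - <<'E'
from h import *
s=manip.get_state(); print(s['position'],s['width'],s['contact_force'])
b=shot('side','s13'); crop(b,260,190,440,325,4.4,'s13c')
T=np.array([ray('side',*q,.028) for q in [(239,181),(299,207),(273,237),(211,203)]]); print(T)
print('motor',ray('top',180+213/5,125+443/5,.06), 'wheel',ray('top',180+130/5,125+103/5,.026))
E
```

```text
[ 0.4484 -0.2179  0.3   ] 0.01825282676814535 [ 0.6277  0.1786 -1.6685]
[[0.5897 0.2409 0.028 ]
 [0.6175 0.063  0.028 ]
 [0.4957 0.0268 0.028 ]
 [0.4758 0.2089 0.028 ]]
motor [0.4493 0.1688 0.06  ] wheel [0.6514 0.2169 0.026 ]
```

View pics/s13c.png

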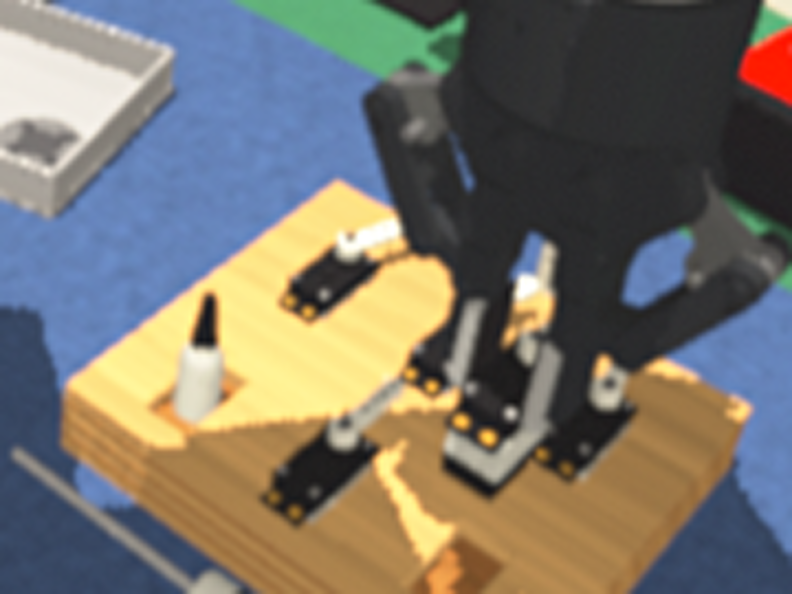

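Emit:
arm_command(increments=[0,0,0,0,-3.5,0,0.9,0,0,0,4,-0.5,-1,0.9,0,0,0,5.3,0,-1.2,0.9,0,0,0,5.3,0,-1.2,0.9,0,0,0,5.3,0,-1.2,0.9,0,0,0,5.3,0,-1.2,0.9,0,0,0,5.3,0,-1.2,0.9,0,0,0,5.3,0,-1.2,0.9])

```text
clock: 32.88
position: [0.5177, 0.1448, 0.3376]
ee_rot: [0.492, -0.491, -0.508, 0.509]
contact_force: [0.4, 0.6, -0.3]
width: 0.0188
```

Emit:
arm_command(increments=[0,0,0,4,1,-1.0,0.9,0,0,0,1.6,3,-0.5,0.9,0,0,0,0,0,0,0.9,0,0,0,0,0,0,0.9])

```text
clock: 33.38
position: [0.5309, 0.199, 0.2986]
ee_rot: [0.491, -0.491, -0.508, 0.509]
contact_force: [0.1, -0.2, -0.2]
width: 0.0185
```

```bash
python3 - <<'E'
from h import *
s=todo(.530,.199,.210,world=True); print(s['position'])
b=shot('side','s14'); crop(b,170,110,350,245,4.4,'s14c')
E
```

```text
turn [-0.001  -0.0008 -0.0008] shift cm cur axes [0.0108 8.8553 0.078 ] final axes [0.0042 8.8553 0.0868]
clock 33.375 q [ 0.2361  0.343   1.6852 -0.0006  1.1145 -1.3686] w 0.018500542150765707 F [ 0.0646 -0.1683 -0.1513]
[0.5309 0.199  0.2986]
```

View pics/s14c.png

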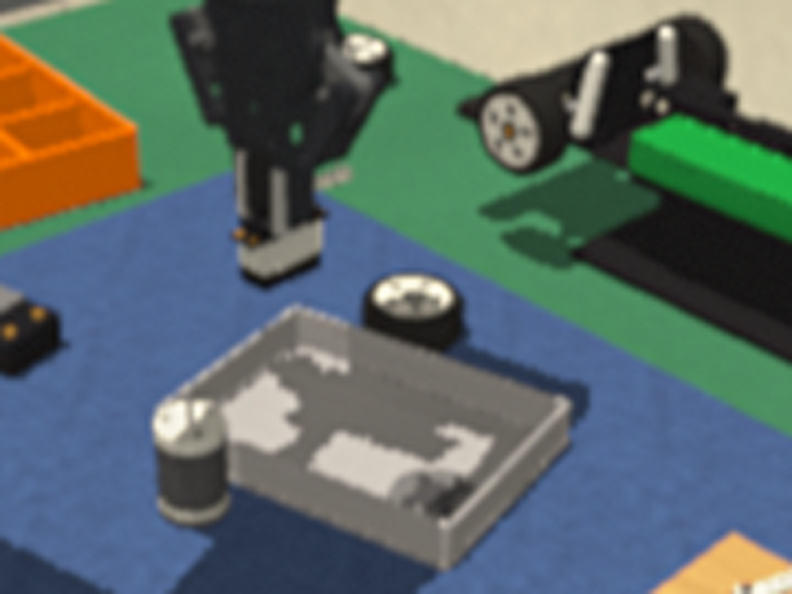

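Emit:
arm_command(increments=[0,0,0,0,2.5,0,0.9,0,0,0,0,2.5,0,0.9,0,0,0,0,2,0,0.9,0,0,0,0,1.2,0,0.9,0,0,0,0,0.5,0,0.9,0,0,0,0,0.2,0,0.9,0,0,0,0,0,0,0.9])

```text
clock: 34.3
position: [0.5312, 0.1996, 0.2103]
ee_rot: [-0.491, 0.492, 0.509, -0.508]
contact_force: [-0.4, 0.3, -0.7]
width: 0.0184
```

```bash
python3 - <<'E'
from h import *
s=todo(.530,.199,.209,world=True); print(s['position'])
b=shot('side','s15'); crop(b,170,110,350,245,4.4,'s15c')
E
```

```text
turn [ 0.0011 -0.0008  0.0003] shift cm cur axes [-0.0515  0.127   0.1222] final axes [-0.0514  0.1271  0.1221]
clock 34.3 q [ 0.2367  0.438   1.792   0.0001  0.9104 -1.3682] w 0.018427656629319274 F [-0.4461  0.2837 -0.7187]
[0.5312 0.1996 0.2103]
```

View pics/s15c.png

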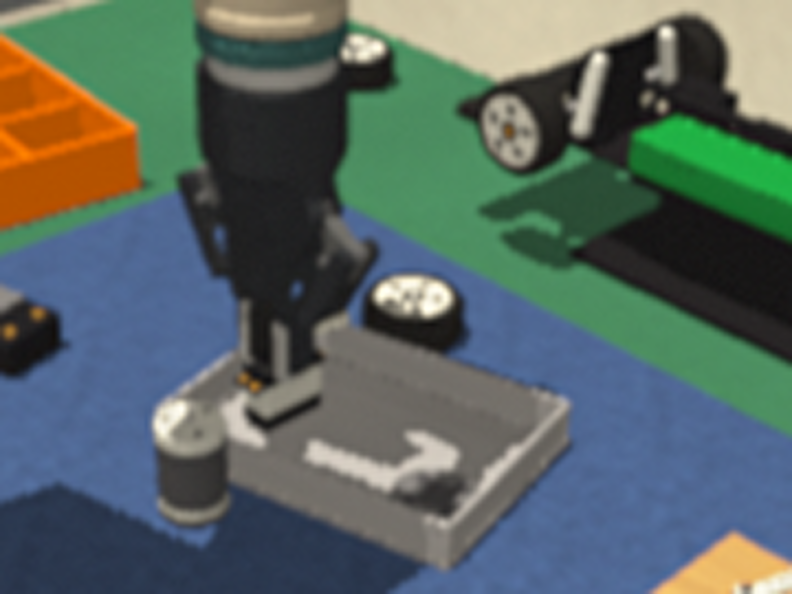

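Emit:
arm_command(increments=[0,0,0,0,0.15,0,0.9,0,0,0,0,0,0,0.85,0,0,0,0,0,0,0.7,0,0,0,0,0,0,0.65,0,0,0,0,-0.8,0,0.65,0,0,0,0,-2.5,0,0.6,0,0,0,0,-4,0,0.53])

```text
clock: 35.22
position: [0.5305, 0.1994, 0.2813]
ee_rot: [0.492, -0.491, -0.508, 0.509]
contact_force: [-0.2, 0.2, -0.2]
width: 0.0402
```

Emit:
arm_command(increments=[0,0,0,-5,-4,0,0.53,0,0,0,-5,0,0,0.53,0,0,0,-5,0,0,0.53,0,0,0,-5,0,0,0.53,0,0,0,-5,0,-1.2,0.53,0,0,0,-4,0,0,0.53,0,0,0,0,0,0,0.53])

```text
clock: 36.1
position: [0.5531, -0.0914, 0.3208]
ee_rot: [-0.492, 0.493, 0.508, -0.508]
contact_force: [0.2, 0.1, -1.0]
width: 0.0398
```

```bash
python3 - <<'E'
from h import *
s=todo(.030,.060,.2125); print(s['position'])
b=shot('side','s16'); crop(b,170,110,350,245,4.4,'s16c'); crop(b,260,190,440,325,4.4,'s16d')
E
```

```text
turn [ 0.0011 -0.0046 -0.0011] shift cm cur axes [-0.2995 10.8242  1.6921] final axes [-0.3032 10.8256  1.682 ]
clock 36.1 q [-0.2876  0.3137  1.6689 -0.0007  1.1576 -1.8884] w 0.0398173767677154 F [ 0.2023  0.066  -0.9835]
[ 0.5531 -0.0914  0.3208]
```

View pics/s16c.png

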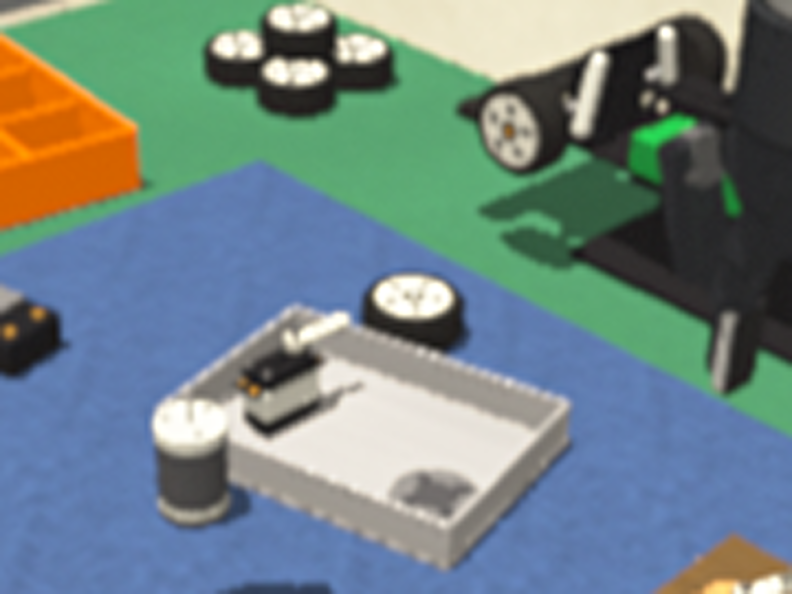

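View pics/s16d.png

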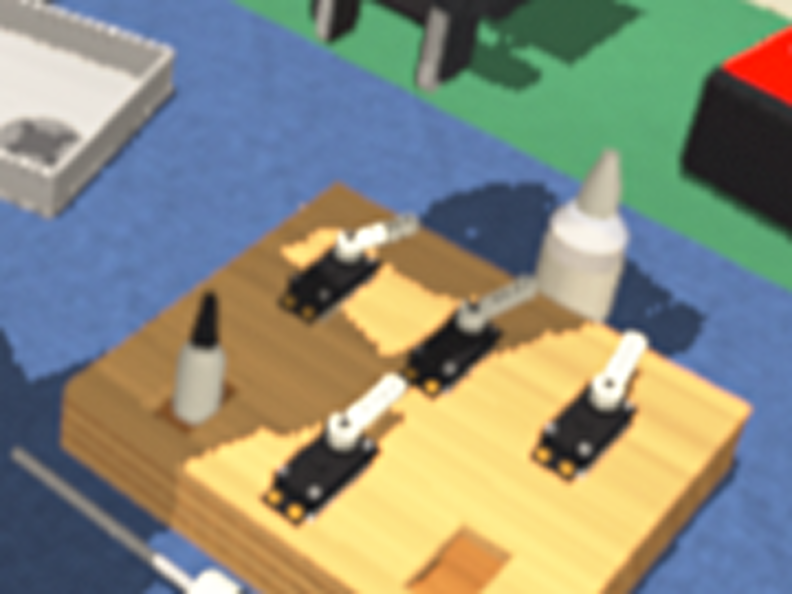

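Emit:
arm_command(increments=[0,0,0,-0.3,2,0.8,0.53,0,0,0,0,3,0.8,0.53,0,0,0,0,2.4,0,0.53,0,0,0,0,0,0,0.53])

```text
clock: 36.65
position: [0.536, -0.0908, 0.245]
ee_rot: [0.492, -0.49, -0.508, 0.509]
contact_force: [0.6, -0.1, 0.7]
width: 0.0401
```

```bash
python3 - <<'E'
from h import *
s=todo(.030,.060,.2125); print(s['position'])
E
```

```text
turn [-0.0039  0.0006  0.0019] shift cm cur axes [-0.4282  3.2498 -0.0397] final axes [-0.422   3.2507 -0.0274]
clock 36.65 q [-0.296   0.3687  1.8036  0.0007  0.9736 -1.9026] w 0.04009925822258374 F [ 0.6108 -0.0776  0.7371]
[ 0.536  -0.0908  0.245 ]
```

Emit:
arm_command(increments=[0,0,0,-0.3,0,0,0.53,0,0,0,0,1.2,0,0.53,0,0,0,0,1.2,0,0.53,0,0,0,0,0.9,0,0.53,0,0,0,0,0,0,0.53,0,0,0,0,0,0,0.53])

```text
clock: 37.4
position: [0.5372, -0.0953, 0.2132]
ee_rot: [-0.491, 0.491, 0.509, -0.508]
contact_force: [0.4, -0.3, -0.1]
width: 0.0399
```

```bash
python3 - <<'E'
from h import *
s=todo(.030,.060,.2125); print(s['position'])
b=shot('side','s17'); crop(b,260,180,420,300,5,'s17c')
E
```

```text
turn [ 0.0001 -0.0008  0.0001] shift cm cur axes [0.032  0.0702 0.0765] final axes [0.0321 0.0702 0.0765]
clock 37.4 q [-0.3032  0.4086  1.8375  0.0001  0.8955 -1.9082] w 0.03990264344361499 F [ 0.4102 -0.3254 -0.1435]
[ 0.5372 -0.0953  0.2132]
```

View pics/s17c.png

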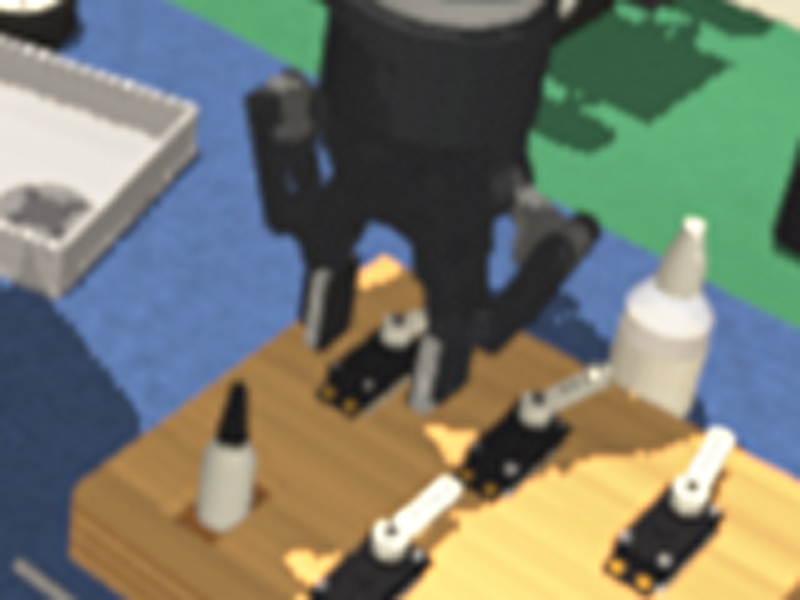

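The fingers straddle the +x/+y servo, with the pads at about (318,300) and (427,370) in the crop. I'll close and lift.

Emit:
arm_command(increments=[0,0,0,0,0,0.1,0.7,0,0,0,0,0,0,0.9,0,0,0,0,0,0,0.9,0,0,0,0,0,0,0.9], grip_force=40)

```text
clock: 37.95
position: [0.5359, -0.0943, 0.2139]
ee_rot: [-0.492, 0.491, 0.509, -0.508]
contact_force: [0.0, 5.1, 4.5]
width: 0.0181
```

Emit:
arm_command(increments=[0,0,0,0,-0.6,0,0.9,0,0,0,0,-1,0,0.9,0,0,0,0,-1.5,0,0.9,0,0,0,0,-2,0,0.9,0,0,0,0,-2,0,0.9,0,0,0,0,-1.5,0,0.9,0,0,0,0,0,0,0.9])

```text
clock: 38.83
position: [0.5364, -0.0958, 0.301]
ee_rot: [-0.49, 0.493, 0.509, -0.508]
contact_force: [0.5, -0.6, -0.7]
width: 0.0187
```

```bash
python3 - <<'E'
from h import *
s=todo(.542,.151,.31,world=True); print(s['position'])
b=shot('side','s18'); crop(b,260,160,440,295,4.4,'s18c')
E
```

```text
turn [ 0.0032 -0.0006 -0.002 ] shift cm cur axes [24.6439 -0.9483 -1.4104] final axes [24.6448 -0.9036 -1.4233]
clock 38.825 q [-0.3042  0.3093  1.7315 -0.0009  1.0972 -1.9088] w 0.01872275411883868 F [ 0.4893 -0.5665 -0.6873]
[ 0.5364 -0.0958  0.301 ]
```

View pics/s18c.png

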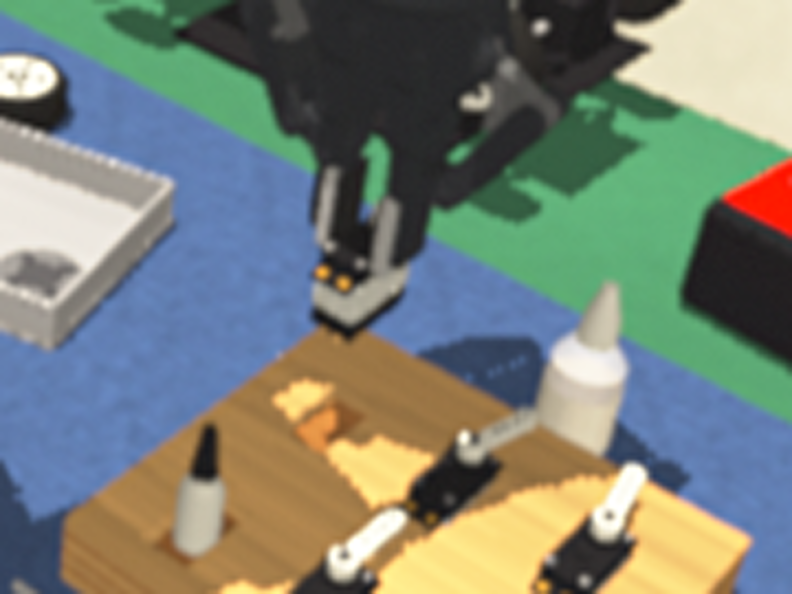

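Emit:
arm_command(increments=[0,0,0,3,-1,0,0.9,0,0,0,5,0,-0.4,0.9,0,0,0,5,0,-0.4,0.9,0,0,0,5,0,-0.4,0.9,0,0,0,3.8,0,-0.4,0.9,0,0,0,2,0,0,0.9,0,0,0,0,0,0,0.9,0,0,0,0,0,0,0.9])

```text
clock: 39.88
position: [0.5438, 0.142, 0.3089]
ee_rot: [0.491, -0.492, -0.508, 0.509]
contact_force: [-0.4, -0.1, -0.5]
width: 0.0184
```

```bash
python3 - <<'E'
from h import *
s=todo(.544,.143,.210,world=True); print(s['position'])
E
```

```text
turn [-0.0008 -0.0013 -0.0011] shift cm cur axes [ 0.1077  9.893  -0.0317] final axes [ 0.097   9.8932 -0.0242]
clock 39.875 q [ 0.132   0.3267  1.6817 -0.0011  1.1341 -1.4719] w 0.01835629449309595 F [-0.4243 -0.1261 -0.4633]
[0.5438 0.142  0.3089]
```

Emit:
arm_command(increments=[0,0,0,0,2.5,0,0.9,0,0,0,0,3,0,0.9,0,0,0,0,2.2,0,0.9,0,0,0,0,1.3,0,0.9,0,0,0,0,0.6,0,0.9,0,0,0,0,0.2,0,0.9,0,0,0,0,0,0,0.9,0,0,0,0,0,0,0.9])

```text
clock: 40.88
position: [0.5441, 0.1432, 0.2119]
ee_rot: [-0.491, 0.492, 0.509, -0.508]
contact_force: [0.5, 0.8, -1.3]
width: 0.0188
```

```bash
python3 - <<'E'
from h import *
s=todo(.544,.143,.209,world=True); print(s['position'])
b=shot('side','s19'); crop(b,170,110,350,245,4.4,'s19c')
E
```

```text
turn [ 0.0015 -0.0006  0.0002] shift cm cur axes [-0.0243  0.2931  0.0144] final axes [-0.0242  0.2931  0.014 ]
clock 40.875 q [ 0.1337  0.4302  1.8012  0.0001  0.9087 -1.4714] w 0.018776148304999855 F [ 0.4808  0.7945 -1.3437]
[0.5441 0.1432 0.2119]
```

View pics/s19c.png

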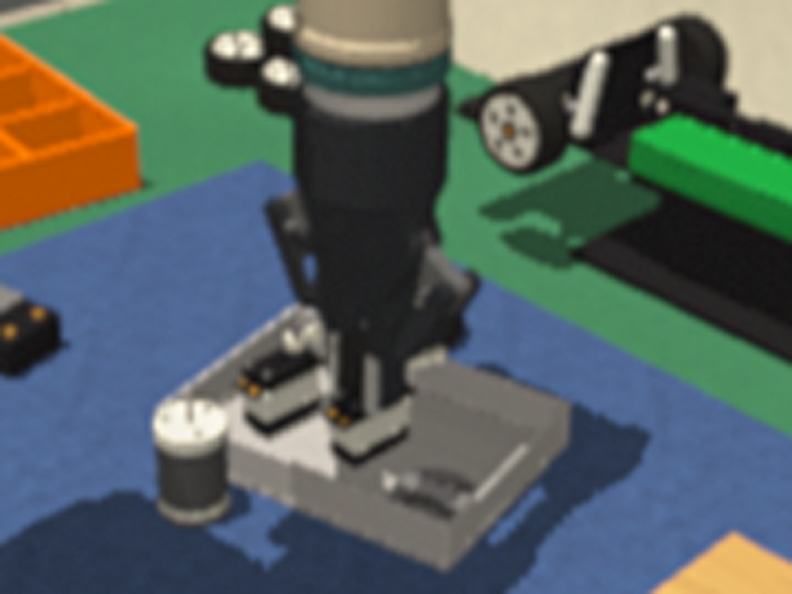

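Lower 2.5 mm more and release.

Emit:
arm_command(increments=[0,0,0,0,0.25,0,0.9,0,0,0,0,0,0,0.9,0,0,0,0,0,0,0.85,0,0,0,0,0,0,0.7,0,0,0,0,0,0,0.65,0,0,0,0,-0.8,0,0.65,0,0,0,0,-2.5,0,0.65,0,0,0,0,-4,0,0.65])

```text
clock: 41.92
position: [0.5434, 0.143, 0.2819]
ee_rot: [0.492, -0.491, -0.508, 0.509]
contact_force: [1.1, -0.7, -0.4]
width: 0.0298
```

Emit:
arm_command(increments=[0,0,0,0,-6,0,0.65,0,0,0,3,-4,4,0.65,0,0,0,3,0,5,0.65,0,0,0,3,0,4,0.65,0,0,0,0,0,0,0.65,0,0,0,0,0,0,0.65])

```text
clock: 42.68
position: [0.4121, 0.228, 0.3815]
ee_rot: [-0.491, 0.492, 0.509, -0.508]
contact_force: [-0.9, -0.2, 0.1]
width: 0.0296
```

```bash
python3 - <<'E'
from h import *
s=manip.get_state(); print(s['clock'],s['position'],s['contact_force'],s['qpos'])
b=shot('side','s20'); crop(b,130,130,440,362,2.5,'s20c')
b=shot('top','t20'); crop(b,110,110,400,260,2.7,'t20c')
E
```

```text
42.675 [0.4121 0.228  0.3815] [-0.9178 -0.1639  0.0806] [ 0.3576  0.1337  1.7531 -0.0005  1.2527 -1.2479]
```

View pics/s20c.png

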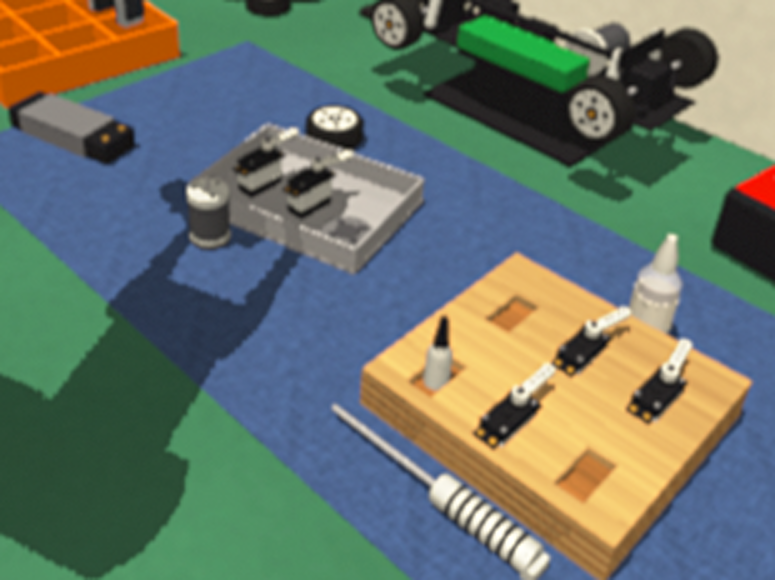

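View pics/t20c.png

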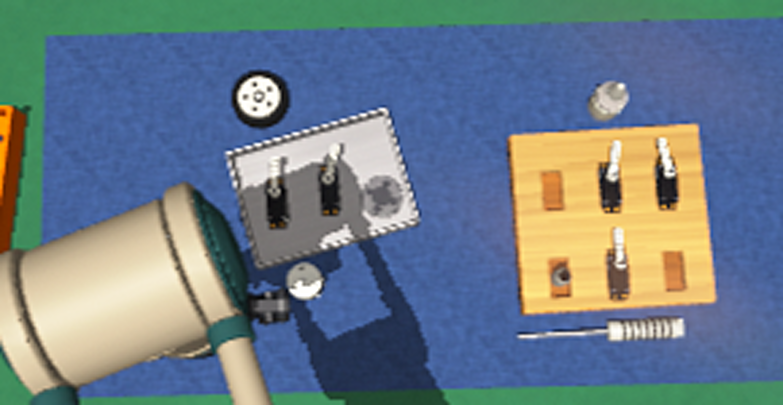

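```bash
python3 - <<'E'
from rig import ticket
print(ticket.sign_off())
E
```

```text
the job is handed in; nothing more can be done
None
```

I tested all five servos, found two worn ones and moved both into the reject tray. The job was handed in at about 43 s of the allowed 72 s, and no verdict was reported.

I rocked each horn left, then right, between the open fingers until a firm force rise marked each stop. The free gap between the fingers accounts for about 22.5 mm of each gripper travel below; the rest is horn slack.

| Servo (rack x, y in mm) | Gripper travel between stops | Approx. slack | Verdict |
|---|---|---|---|
| +32, +60 | 32.2 mm | 10 mm | worn |
| -60, -60 | 32.8 mm | 10 mm | worn |
| +32, 0 | 24.5 mm | 2 mm | sound |
| +32, -60 | 24.8 mm | 2 mm | sound |
| -60, 0 | 26.2 mm | 4 mm | sound |

**Final pictures:** Both worn servos stand upright in the tray and the spur gear is still in its -y end. The three sound servos are seated in their pockets. The glue, oil, driver, wheel, motor and pack look unmoved, and the arm is clear of everything.

**Disagreement between cameras:** The top and side views differed by about 3 mm in y when locating the rack. I used the average, and both grasps held. For the first horn (+32, +60), this left the exact stop angles uncertain, but its travel was clearly that of a worn servo.

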